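# Clear used syringes into the child-safe sharps cabinet

### The arm

A 6-joint arm with a two-finger parallel gripper is mounted at the origin on the work surface. World frame = base frame: x ahead of the robot, y to its left, z up, the work surface at z = 0. Lengths are in m, angles in degrees, forces in N, time in s.
With the tool pointing down it reaches from about 0.35 to 0.875 m from the base axis. Payload 4.2 kg.
Tool frame: the origin (TCP) lies on the centre line of the jaws, within the pads' length; the fingertips stand tip_reach ahead of it and the grasp point (between the pads) is the TCP (tip_reach is the distance from the TCP to the fingertips, in m); z points along the fingers, y is the line along which they close (so a half turn about z gives the same grasp; the last joint's range is limited). The gripper opens to 87 mm and grips with 3 to 60 N. Pads are 19 mm wide; open, the fingers measure 117 mm over their backs; the gripper's body (75 mm by 190 mm) begins 51 mm behind the grasp point.
Start: joints at [87.754, 22.042, 0.453, 0, -68.411, -14.817], TCP at [0.183, 0.597, 0.242] pointing down, gripper open.
Joint ranges: [-179.83, 179.83], [-69.29, 118.12], [-61.27, 80.66], [-181.25, 117.63], [-171.15, -9.14], [-177.46, 177.46]. Speed limits (degrees/s): [159.86, 159.86, 180, 180, 180, 180].

### API

Orientations are given as a 3x3 rotation matrix whose columns are the frame's x, y, z axes.
In Python, from station import sense, capture, finish_job, tip_reach gives the robot as it stands.
- The arm moves only by the tool arm_command, never from a script. Its argument "deltas" is a list of rows, each a list of 7 numbers: the turn, a rotation vector about the tool's x, y, z in rad, then the shift along the tool's x, y, z in cm, then the closure, from -1 (fully open) to 1 (shut), so that 0 is half open. In form: [[rx, ry, rz, dx, dy, dz, hand], ...]. A call has 1 to 8 rows; each row is the pose to reach, as a shift and turn from the pose commanded when the call began, along the tool's axes at that moment; what a row does not reach only later rows make up. A row lasts 1/12 s, in which the tool goes at most 41.7 mm and 7.16 degrees, less where a joint would pass 70% of its speed; a pose out of reach is approached as far as the arm can. A call with a gripper value outside its range is refused whole. The fingers move at their own pace and stop on an object; the grip force is fixed at half the most. Time passes only in rows, so rows that repeat a pose let the fingers close. It gives the time, the measured TCP pose, the force, the opening and the grip force at its end, in the units of the state.
- sense(): the state, without advancing time (a new reading comes with each control period).
- capture(name): name is "scene" or "top" or "wrist"; returns a dict with "pixels" (420x560x3 uint8, blue, green, red), "fovy" (degrees; the focal length in pixels is half the picture's height over the tangent of half this angle, whatever the lens; pixels are square), "cx", "cy" (the principal point, pixels), "rvec" (rotation vector, rad) and "tvec" (3), from world to camera coordinates, as OpenCV has them. Camera axes: x right, y down, z forward; pixel columns grow to the right and rows downward; lengths in m; the calibration is good to about 2 mm. The wrist camera is an equidistant fisheye: a pixel r from the principal point sees the ray r / f radians off the axis. A picture is of the moment at which its call begins. There is no depth.
- finish_job(): hands the job in; it is judged then, once.
The state is a dict: "time_s": time; "joints": joint angles; "joint_velocities": joint speeds; "effort": joint torques, N m; "tcp_pos": TCP position; "ee_rot": TCP orientation; "wrist_force": force on the tool from outside, world axes, zero at the start; "moment": the same for the moment, N m; "gripper_width": opening from 0.0 (shut) to 1.0 (fully open); "gripper_force": force on a finger pad.
Only numpy, scipy, OpenCV 4.12 (cv2) and the standard library are available. Lean on these libraries where they do the work, as an engineer would, in place of code of your own. Each camera call takes 0.05 s, during which the arm holds its last target. There are 200 camera calls.

### The job

Clear every used syringe off the table into the sharps cabinet: slide its top door back to the safety catch, press the white sprung hook down through the gap and push the door fully open, then lay the syringes in the tray inside and tip them down into the container by swinging the lever to its stop and letting it come back. When none is left, slide the door fully shut so that the hook is caught again, and leave everything else on the table where it is.

Things in the scene. Friction and masses are not known exactly. Their poses are not given: they have to be found in the camera images.
- cabinet: white steel sharps cabinet, fixed, 370 mm deep (x), 240 wide (y), 200 high. Frame: x away from the robot, y left, z up, origin on the underside, mid-width, 195 mm behind the front face; 'cabinet' coordinates in mm use it. Top: fixed front rim x -195 to -122, mouth -122 to +20 under the door, fixed deck behind. Side rails (y -117, +117) stand to z 209. Inside: tray over yellow container
- door (a joint): clear sliding top door: travel along cabinet +x in m, 0 shut, 0.140 fully open. 2 N drag, stays where left; 5 mm thick, top at z 205. Its front edge is at cabinet x -122 when shut. The hook's barb stops it at 0.036, leaving a 36 mm gap between rim and door. Pushed shut, the barb rides under the catch by itself (about 5 N)
- door_lip (a point): top middle of the door's steel lip, on its front (robot) face; moves with the door. The lip is 4 mm thick, 222 mm wide, stands along the door's front edge and rises to cabinet z 227: push it from in front to open, from behind to shut
- hook (a joint): white sprung hook (child-safety latch) on a pivot under the door's left part, 12 mm behind its front edge, reaching forward under the rim to a barb. Angle pressed down, rad: 0 at rest, 0.32 at its stop; 0.15 or more frees the barb, to be kept down until the door is 12 mm past the catch. 3 N at the pad to start, 5 to 9 N pressed. Moves with the door
- hook_pad (a point): middle of the top of the hook's thumb pad (16 mm in x, 22 in y), 22 mm in front of the door's front edge, cabinet y +88, z 189.5 at rest. Under the rim when the door is shut; reached from above through the gap when the door stands at its catch. The finger space is 48 mm wide (y 66 to 114)
- rim_edge (a point): fixed point: inner top edge of the front rim straight in front of the hook, cabinet (-122, +88, 200); the gap begins here
- tray (a joint): steel tipping tray in the mouth, one piece with its lever, on a shaft along cabinet y at x -52, z 135. Angle, rad: 0 at rest, 1.25 at its stop; growing swings the lever's top away from the robot and tips the tray's far side down. Sprung back: 2 N at the bar to start, 7 N at the stop
- lever_bar (a point): middle of the black crossbar (18 mm thick, 60 mm long along y) on top of the lever, outside the cabinet's right wall, 120 mm from the shaft. At rest at cabinet (-129, -172, 227), leaning 40 degrees to the robot; at the stop (+12, -172, 237); up to z 255 between
- tray_middle (a point): fixed point: middle of the lowest line of the tray's shallow V at rest, cabinet (-52, -25, 137). Tray 110 mm across (x), 167 long inside (y), sides rising 15 and 8 degrees, end walls up to z 164, gaps before and behind 15 mm. A syringe laid along y stays in it; tipped, it ends in the container with its origin below z 110
- syringe1: used 20 ml syringe, white, capped, 137 mm long, lying; may be absent. Origin mid-length on its underside; x along it to the grey needle cap, z up through the barrel. Barrel 22 mm thick, x -35 to +50 mm, axis at z 11; finger flange 34 mm wide at x -36, thumb disc at -65, cap to +72; about 35 g
- syringe2: used 20 ml syringe, white, capped, 137 mm long, lying; may be absent. Origin mid-length on its underside; x along it to the grey needle cap, z up through the barrel. Barrel 22 mm thick, x -35 to +50 mm, axis at z 11; finger flange 34 mm wide at x -36, thumb disc at -65, cap to +72; about 35 g
- syringe3: used 20 ml syringe, white, capped, 137 mm long, lying; may be absent. Origin mid-length on its underside; x along it to the grey needle cap, z up through the barrel. Barrel 22 mm thick, x -35 to +50 mm, axis at z 11; finger flange 34 mm wide at x -36, thumb disc at -65, cap to +72; about 35 g
- syringe4: used 20 ml syringe, white, capped, 137 mm long, lying; may be absent. Origin mid-length on its underside; x along it to the grey needle cap, z up through the barrel. Barrel 22 mm thick, x -35 to +50 mm, axis at z 11; finger flange 34 mm wide at x -36, thumb disc at -65, cap to +72; about 35 g
- syringe5: used 20 ml syringe, white, capped, 137 mm long, lying; may be absent. Origin mid-length on its underside; x along it to the grey needle cap, z up through the barrel. Barrel 22 mm thick, x -35 to +50 mm, axis at z 11; finger flange 34 mm wide at x -36, thumb disc at -65, cap to +72; about 35 g
- vial1: amber glass vial, 32 mm in diameter, 55 mm high, standing; not part of the job
- jar1: white specimen jar, 64 mm in diameter, 75 mm high, standing; not part of the job
- jar2: another white specimen jar, same size; not part of the job
- haemostat: steel haemostat forceps, 170 mm long, lying; not part of the job
- spray: white disinfectant bottle, 72 mm in diameter, 170 mm high, standing; not part of the job
Things that resemble listed ones, but are neither listed nor needed, are in the scene too. What is shaped like the syringe4 but turquoise is not meant.

How it is judged (in metres and radians):
On the way, in this order (a step that is already met when the one before it is completed fails the run):
1. with the door slid back to its catch, the hook is pressed down in the gap (value of joint door above 0.025 m and value of joint hook above 0.12 rad), for 0.1 s.
2. the door is pushed fully open (value of joint door above 0.128 m), for 0.2 s.
3. the lever is swung to its stop (value of joint tray above 1.15 rad), for 0.05 s.
At the end, for the whole second after the job is handed in: every syringe present lies at rest inside the container in the cabinet (its origin within the cabinet's walls and below z = 120 mm), the lever and tray are back at rest (within 0.08 rad), the door is shut (within 12 mm) and the hook is up (within 0.05 rad) (z of each of syringe1, syringe2, syringe3, syringe4, syringe5 in the frame of cabinet below 0.12 m and x of syringe1 in the frame of cabinet between -0.195 and 0.175 m and y of syringe1 in the frame of cabinet between -0.12 and 0.12 m and linear speed of each of syringe1, syringe2, syringe3, syringe4, syringe5 below 0.05 m/s and x of syringe2 in the frame of cabinet between -0.195 and 0.175 m and y of syringe2 in the frame of cabinet between -0.12 and 0.12 m and x of syringe3 in the frame of cabinet between -0.195 and 0.175 m and y of syringe3 in the frame of cabinet between -0.12 and 0.12 m and x of syringe4 in the frame of cabinet between -0.195 and 0.175 m and y of syringe4 in the frame of cabinet between -0.12 and 0.12 m and x of syringe5 in the frame of cabinet between -0.195 and 0.175 m and y of syringe5 in the frame of cabinet between -0.12 and 0.12 m and value of joint tray below 0.08 rad and value of joint door below 0.012 m and value of joint hook below 0.05 rad); the robot touches nothing.
It fails at once if another thing on the table is shoved more than 30 mm (distance of any of vial1, jar1, jar2, haemostat, spray from where it was at the start of the episode above 0.03 m).
Of syringe1, syringe2, syringe3, syringe4, syringe5 only 3 to 5 are there at a start; the rules pass over those that are not, and their reading is None.
At some moment in a run one of syringe1, syringe2, syringe3, syringe4, syringe5 may be knocked a few centimetres aside while the robot is not near it.
Once in a run the grip may slacken for a moment while it holds something.
It also fails if it takes over 210 s, if anything falls off the work surface, if the arm or the gripper's body presses on something with over 40 N, if the wrist force passes 120 N, or if a joint passes its speed limit or range.

## Working session

There is one attempt and no reset: what is moved stays moved. The work goes in short steps, Python scripts to look and compute and a tool call to move; the robot and the scene stay as the last step left them, time stands still between calls to the robot, and variables do not carry over. Pictures are saved under pics/ and viewed, at most 14 in all, crops included, and the job is handed in when it is done.

Besides the shell and the picture viewer there is one more tool, called after "Call:" in YAML: its name, and indented under it one key for each argument. arm_command: Moves the arm, as the interface text tells. Its arguments: {"type":"object","properties":{"deltas":{"type":"array"}},"required":["deltas"]}

```bash
mkdir -p pics; ls; cat > h.py <<'E'
import numpy as np, cv2
from station import sense, capture, finish_job, tip_reach
def shot(n,f):
    c=capture(n); cv2.imwrite(f'pics/{f}.png',c['pixels']); np.save(f'pics/{f}.npy',c,allow_pickle=True); return c
def load(f): return np.load(f'pics/{f}.npy',allow_pickle=True).item()
def foc(c): return 210/np.tan(np.radians(c['fovy'])/2)
def ray(c,u,v,fish=False):
    f=foc(c); x=(u-c['cx'])/f; y=(v-c['cy'])/f
    R=cv2.Rodrigues(np.array(c['rvec'],float))[0]; t=np.array(c['tvec'],float).ravel()
    if fish:
        r=np.hypot(x,y)+1e-12; d=np.array([x/r*np.sin(r),y/r*np.sin(r),np.cos(r)])
    else: d=np.array([x,y,1.])
    return -R.T@t, R.T@d
def pt(c,u,v,z,fish=False):
    o,d=ray(c,u,v,fish); return o+d*(z-o[2])/d[2]
def proj(c,P,fish=False):
    R=cv2.Rodrigues(np.array(c['rvec'],float))[0]; p=R@np.array(P,float)+np.array(c['tvec'],float).ravel(); f=foc(c)
    if fish:
        r=np.hypot(p[0],p[1]); th=np.arctan2(r,p[2]); return np.array([c['cx']+f*th*p[0]/r,c['cy']+f*th*p[1]/r])
    return np.array([c['cx']+f*p[0]/p[2],c['cy']+f*p[1]/p[2]])
E
python3 - <<'E'
from h import *
for n in('scene','top'):
    c=shot(n,n+'0'); print(n,c['fovy'],c['cx'],c['cy'],ray(c,280,210)); 
    cv2.imwrite(f'pics/{n}0b.png',cv2.resize(c['pixels'],(800,600)))
c=shot('wrist','w0');print(c['fovy'])
s=sense();print(s['tcp_pos'],s['ee_rot'],s['gripper_width'],tip_reach)
E
```

```text
pics
scene 50.88546716849637 282.4722882565077 210.2095618507665 (array([ 0.85611371, -0.54833044,  1.0853832 ]), array([-0.28894223,  0.49708296, -0.81820078]))
top 43.34818761042245 286.85479636123904 205.7359537066942 (array([0.24913563, 0.01872877, 1.65797411]), array([ 0.15481787,  0.00917297, -0.98801857]))
65.70646984690485
[0.18322579 0.59710763 0.24071533] [[ 9.55956394e-01 -2.93508502e-01 -3.63871695e-04]
 [-2.93508702e-01 -9.55955057e-01 -1.60349330e-03]
 [ 1.22793928e-04  1.63966918e-03 -9.99998648e-01]] 1.0005544068973653 0.019
```

View pics/scene0b.png

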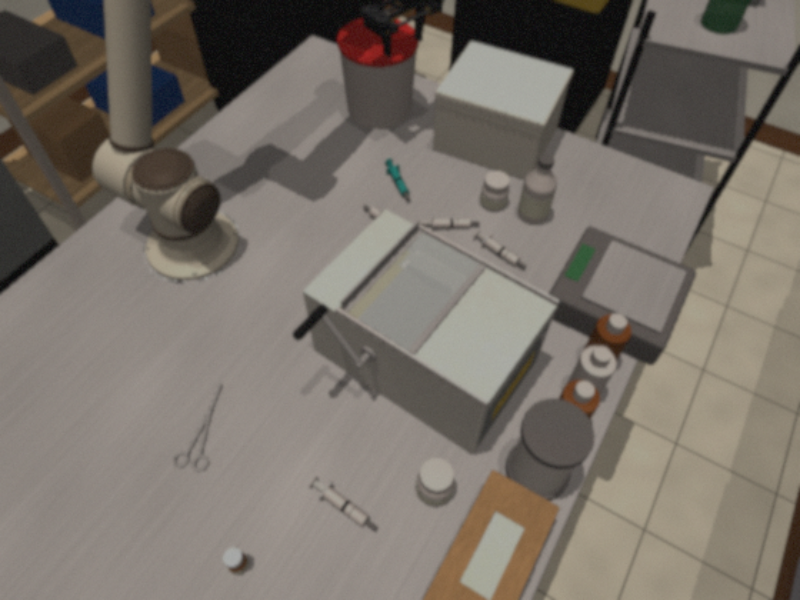

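View pics/top0b.png

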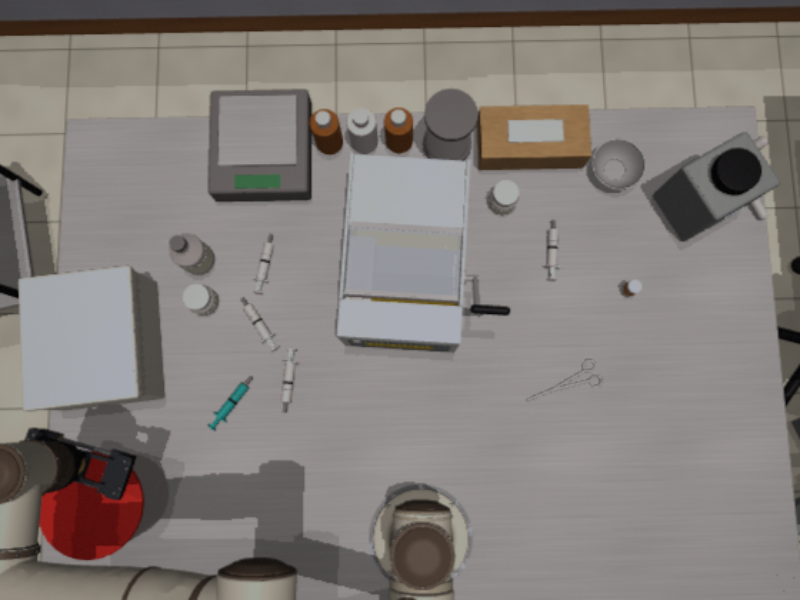

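White syringes in the top view (800x600): (264,264), (259,324), (289,380) and (552,250). The turquoise decoy is at (231,403), and the scene view agrees. I'll take one close crop for the cabinet and the syringes.

```bash
python3 - <<'E'
from h import *
c=load('top0')['pixels']
a=cv2.resize(c[105:255,228:368],None,fx=4,fy=4,interpolation=cv2.INTER_CUBIC) # 560x600
b=cv2.resize(c[160:300,140:220],None,fx=3,fy=3,interpolation=cv2.INTER_CUBIC) #240x420
o=np.zeros((600,800,3),np.uint8);o[:,:560]=a;o[:420,560:]=b
d=cv2.resize(c[145:205,365:405],None,fx=3,fy=3);o[420:,560:680]=d
cv2.imwrite('pics/crop1.png',o)
E
```

```text
(no output)
```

View pics/crop1.png

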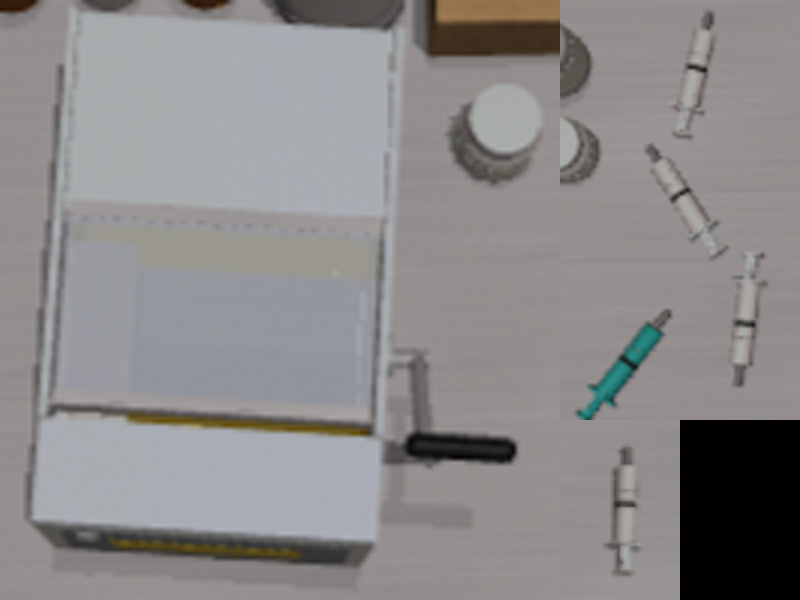

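```bash
cat >> h.py <<'E'
def T(p,cab):
    x,y,a=cab; c,s=np.cos(a),np.sin(a); p=np.array(p,float)/1000
    return np.array([x+c*p[0]-s*p[1],y+s*p[0]+c*p[1],p[2]])
E
python3 - <<'E'
from h import *
from scipy.optimize import least_squares
c=load('top0')
obs=[((-195,120,200),(32,518)),((-195,-120,200),(378,545)),((-195,120,0),(55,555)),((-195,-120,0),(365,568)),((-129,-172,227),(461,448)),((175,115,200),(78,12)),((175,-115,200),(393,28)),((20,112,200),(65,203)),((20,-115,200),(382,217))]
nat=lambda q:np.array([228+(q[0]+.5)/4-.5,105+(q[1]+.5)/4-.5])
f=lambda p:np.concatenate([proj(c,T(P,p))-nat(q) for P,q in obs])
r=least_squares(f,[.6,0,0],loss='soft_l1');print(r.x,np.degrees(r.x[2]));print(f(r.x).reshape(-1,2).round(1))
cab=r.x
for n,P in dict(lip=(-122,0,227),pad=(-108,88,189.5),rim=(-122,88,200),bar=(-129,-172,227),traymid=(-52,-25,137)).items(): print(n,T(P,cab).round(4))
def nb(q): return 140+(q[0]-560+.5)/3-.5,160+(q[1]+.5)/3-.5
def nd(q): return 365+(q[0]-560+.5)/3-.5,145+(q[1]-420+.5)/3-.5
for n,a,b,m in [('A',(709,13),(682,135),nb),('B',(651,148),(716,252),nb),('C',(739,384),(753,255),nb),('D',(626,450),(623,572),nd)]:
    p=pt(c,*m(a),.011)[:2];q=pt(c,*m(b),.011)[:2];d=p-q;L=np.hypot(*d);o=(q+d/L*.065)
    print(n,'origin',o.round(4),'dir',np.degrees(np.arctan2(d[1],d[0])).round(1),'L',L.round(4),'bore mid',(o+d/L*.0075).round(4), 'R',np.hypot(*o).round(3))
for n,q in dict(jar=(200,297),spray=(185,247),jar2=(505,195)).items(): print(n,pt(c,q[0]*.7,q[1]*.7,.07 if n!='spray' else .15).round(3))
E
```

```text
[ 0.59554757  0.02204269 -0.07647854] -4.381897494731579
[[-0.1  0.7]
 [-0.1 -1.1]
 [ 0.2 -1.7]
 [-1.1 -0.5]
 [-0.  -0.7]
 [-0.4 -0.2]
 [ 0.5  0.2]
 [ 0.1  4.3]
 [ 0.7  5.3]]
lip [0.4739 0.0314 0.227 ]
pad [0.4946 0.118  0.1895]
rim [0.4806 0.1191 0.2   ]
bar [ 0.4538 -0.1396  0.227 ]
traymid [0.5418 0.0011 0.137 ]
A origin [0.5938 0.3355] dir -11.6 L 0.1342 bore mid [0.6011 0.334 ] R 0.682
B origin [0.4611 0.346 ] dir 32.1 L 0.1308 bore mid [0.4674 0.35  ] R 0.576
C origin [0.3375 0.2795] dir 174.2 L 0.1331 bore mid [0.33   0.2803] R 0.438
D origin [ 0.6129 -0.3064] dir -4.2 L 0.133 bore mid [ 0.6203 -0.3069] R 0.685
jar [0.512 0.459 0.07 ]
spray [0.603 0.471 0.15 ]
jar2 [ 0.725 -0.199  0.07 ]
```

```bash
cat >> h.py <<'E'
CAB=[0.5955,0.0220,-0.0765]
def plan(wps,start=None):
    """wps: (x,y,tipz,yawdeg) world; prints tool-frame deltas, leg by leg"""
    s=sense(); R=np.array(s['ee_rot']); p=np.array(s['tcp_pos'])
    if start is not None: p=np.array([start[0],start[1],start[2]+.019]); R=Ry(start[3])
    for w in wps:
        q=np.array([w[0],w[1],w[2]+.019]); R2=Ry(w[3]); d=R.T@(q-p)*100
        rv=cv2.Rodrigues(R.T@R2)[0].ravel()
        n=max(np.linalg.norm(d)/4.17,np.linalg.norm(rv)/.125)
        print('rv',rv.round(3),'d',d.round(2),'rows>=',round(n,1)); p,R=q,R2
def Ry(deg):
    a=np.radians(deg);c,s=np.cos(a),np.sin(a); return np.array([[c,s,0],[s,-c,0],[0,0,-1.]])
E
python3 - <<'E'
from h import *
y=np.degrees(CAB[2])
p=T((-150,50,0),CAB)
plan([(p[0],p[1],.38,y)])
E
```

```text
rv [ 0.002  0.    -0.221] d [ 40.56  41.32 -15.76] rows>= 14.4
```

Call:
arm_command:
  deltas:
    - [0.002,0,-0.11,0,0,-10,1]
    - [0.002,0,-0.22,5,5,-15.8,1]
    - [0.002,0,-0.22,40.6,41.3,-15.8,1]
    - [0.002,0,-0.22,40.6,41.3,-15.8,1]
    - [0.002,0,-0.22,40.6,41.3,-15.8,1]
    - [0.002,0,-0.22,40.6,41.3,-15.8,1]
    - [0.002,0,-0.22,40.6,41.3,-15.8,1]
    - [0.002,0,-0.22,40.6,41.3,-15.8,1]

```text
time_s: 0.82
tcp_pos: [0.3077, 0.3566, 0.3548]
ee_rot: [[0.997, -0.077, 0.0], [-0.077, -0.997, 0.002], [0.0, -0.002, -1.0]]
wrist_force: [1.4, 0.5, 0.2]
gripper_width: 0.477
gripper_force: 0.0
```

```bash
python3 - <<'E'
from h import *
print(sense()['tcp_pos'],sense()['time_s'])
p=T((-150,50,0),CAB)
plan([(p[0],p[1],.38,np.degrees(CAB[2]))])
E
```

```text
[0.3077404  0.35662843 0.35480049] 0.8167
rv [-0.002 -0.    -0.001] d [16.27 26.15 -4.47] rows>= 7.5
```

Call:
arm_command:
  deltas:
    - [0,0,0,14,24,-4,1]
    - [0,0,0,14,24,-4,1]
    - [0,0,0,14,24,-4,1]
    - [0,0,0,14,24,-4,1]
    - [0,0,0,14,24,-4,1]
    - [0,0,0,14,24,-4,1]
    - [0,0,0,14,24,-4,1]
    - [0,0,0,14,24,-4,1]

```text
time_s: 1.48
tcp_pos: [0.4298, 0.1047, 0.395]
ee_rot: [[0.996, -0.084, 0.002], [-0.084, -0.996, 0.001], [0.002, -0.002, -1.0]]
wrist_force: [0.8, 0.3, -0.2]
gripper_width: 0.008
gripper_force: 0.0
```

```bash
python3 - <<'E'
from h import *
c=shot('wrist','w1'); s=sense(); print(s['tcp_pos'],s['time_s'])
plan([(*T((-150,50,0),CAB)[:2],.38,np.degrees(CAB[2]))])
im=c['pixels'].copy()
for P in [(-195,120,200),(-195,-120,200),(-122,120,200),(-122,-120,200),(-122,111,227),(-122,-111,227),(-129,-172,227),(-122,88,200),(20,110,200),(175,120,209),(-195,120,0),(-195,-120,0)]:
    u=proj(c,T(P,CAB),True); cv2.circle(im,tuple(int(round(v)) for v in u),1,(0,0,255),-1); print(P,u.round(1))
cv2.imwrite('pics/w1b.png',cv2.resize(im,(800,600),interpolation=cv2.INTER_CUBIC))
E
```

```text
[0.42902134 0.10632811 0.39435918] 1.5333
rv [-0.002 -0.    -0.007] d [ 2.26  2.12 -0.47] rows>= 0.8
(-195, 120, 200) [230.6 208.9]
(-195, -120, 200) [436.1 207.3]
(-122, 120, 200) [227.7 142.5]
(-122, -120, 200) [442.7 146.1]
(-122, 111, 227) [232.8 145.3]
(-122, -111, 227) [447.2 149.1]
(-129, -172, 227) [490.5 158.3]
(-122, 88, 200) [258.2 141.9]
(20, 110, 200) [235.4   9.7]
(175, 120, 209) [ 227.8 -108.5]
(-195, 120, 0) [246.7 172.7]
(-195, -120, 0) [384.9 172.8]
```

View pics/w1b.png

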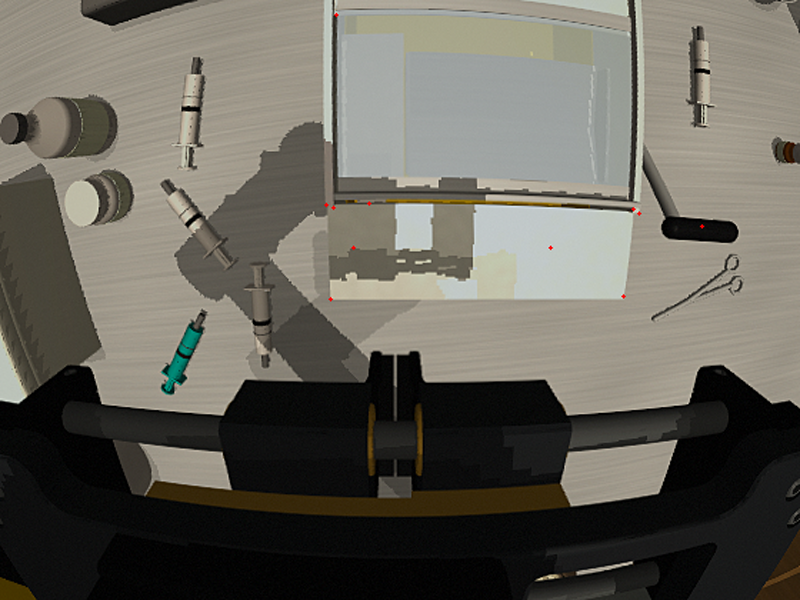

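The overlay matches the cabinet. The rim corners fall at (331,298) and (624,296), and the bar at (702,227). The same four white syringes are visible, with the turquoise one at (185,350).

```bash
python3 - <<'E'
from h import *
c=load('w1')
for n,a,b in [('A',(196,58),(186,168)),('B',(166,182),(234,266)),('C',(264,366),(258,265)),('D',(699,28),(703,125))]:
    p=pt(c,a[0]*.7,a[1]*.7,.011,True)[:2];q=pt(c,b[0]*.7,b[1]*.7,.011,True)[:2];d=p-q;L=np.hypot(*d);o=(q+d/L*.065)
    print(n,'origin',o.round(4),'dir',np.degrees(np.arctan2(d[1],d[0])).round(1),'L',L.round(4))
y=np.degrees(CAB[2]); w=lambda x,yy,z:(*T((x,yy,0),CAB)[:2],z,y)
plan([w(-150,88,.26),w(-150,88,.213),w(-93,88,.213)])
E
```

```text
A origin [0.5938 0.334 ] dir -11.6 L 0.1345
B origin [0.4577 0.3384] dir 33.0 L 0.1366
C origin [0.3369 0.2799] dir 172.9 L 0.1343
D origin [ 0.6116 -0.31  ] dir -3.0 L 0.1329
rv [-0.002 -0.    -0.007] d [ 2.23 -1.65 11.54] rows>= 2.8
rv [0. 0. 0.] d [0.  0.  4.7] rows>= 1.1
rv [0. 0. 0.] d [5.7 0.  0. ] rows>= 1.4
```

Call:
arm_command:
  deltas:
    - [-0.002,0,-0.007,1,-1.6,4,1]
    - [-0.002,0,-0.007,2.1,-1.6,8,1]
    - [-0.002,0,-0.007,2.2,-1.6,12,1]
    - [-0.002,0,-0.007,2.2,-1.6,15,1]
    - [-0.002,0,-0.007,2.2,-1.6,16.2,1]
    - [-0.002,0,-0.007,2.2,-1.6,16.2,1]
    - [-0.002,0,-0.007,2.2,-1.6,16.2,1]
    - [-0.002,0,-0.007,2.2,-1.6,16.2,1]

```text
time_s: 2.2
tcp_pos: [0.4523, 0.124, 0.2336]
ee_rot: [[0.998, -0.069, 0.003], [-0.069, -0.998, 0.001], [0.003, -0.001, -1.0]]
wrist_force: [0.2, -0.4, 0.3]
gripper_width: 0.005
gripper_force: 0.0
```

Call:
arm_command:
  deltas:
    - [0,0,0,1,0,0,1]
    - [0,0,0,2,0,0,1]
    - [0,0,0,3,0,0,1]
    - [0,0,0,4,0,0,1]
    - [0,0,0,4.8,0,0,1]
    - [0,0,0,5.3,0,0,1]
    - [0,0,0,5.3,0,0,1]
    - [0,0,0,5.3,0,0,1]

```text
time_s: 2.87
tcp_pos: [0.5045, 0.119, 0.2318]
ee_rot: [[0.997, -0.071, -0.001], [-0.071, -0.997, -0.001], [-0.001, 0.001, -1.0]]
wrist_force: [-2.8, 0.6, 0.7]
gripper_width: 0.009
gripper_force: 1.3
```

```bash
cat >> h.py <<'E'
def cabc(p):
    x,y,a=CAB; c,s=np.cos(a),np.sin(a); d=np.array(p)-[x,y,0]
    return np.array([c*d[0]+s*d[1],-s*d[0]+c*d[1],d[2]])*1000
E
python3 - <<'E'
from h import *
s=sense(); print(cabc(s['tcp_pos']).round(1),s['wrist_force'],s['time_s'],np.degrees(np.arctan2(s['ee_rot'][1][0],s['ee_rot'][0][0])))
c=shot('wrist','w2');cv2.imwrite('pics/w2b.png',cv2.resize(c['pixels'][60:320,100:460],(720,520),interpolation=cv2.INTER_CUBIC))
E
```

```text
[-98.2  89.8 231.8] [-2.82066732  0.57157181  0.73866385] 2.8667 -4.099281745116286
```

View pics/w2b.png

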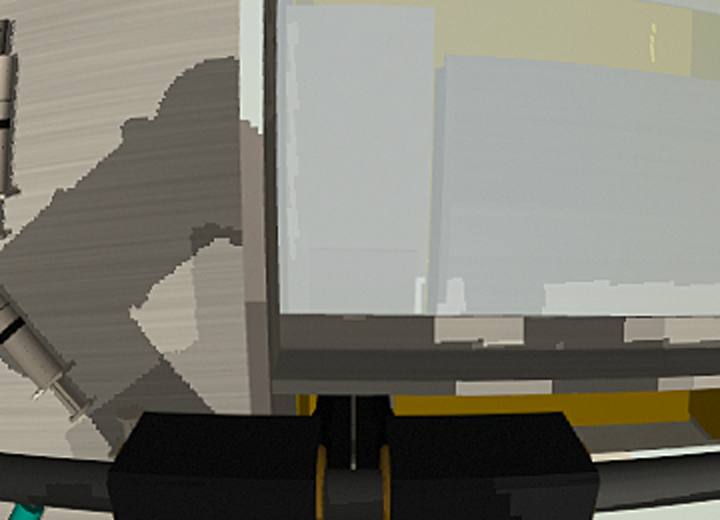

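The door has followed with a 2.8 N push, and the gap shows yellow at about (330,400). I'll push on gently to find the catch.

Call:
arm_command:
  deltas:
    - [0,0,0,0.2,0,0,1]
    - [0,0,0,0.4,0,0,1]
    - [0,0,0,0.4,0,0,1]
    - [0,0,0,0.4,0,0,1]

```text
time_s: 3.25
tcp_pos: [0.5049, 0.1189, 0.2318]
ee_rot: [[0.997, -0.071, -0.008], [-0.071, -0.997, -0.001], [-0.008, 0.001, -1.0]]
wrist_force: [-13.3, 3.3, 7.7]
gripper_width: 0.007
gripper_force: 6.7
```

Call:
arm_command:
  deltas:
    - [0,0,0,0.2,0,0,1]
    - [0,0,0,0.4,0,0,1]
    - [0,0,0,0.4,0,0,1]
    - [0,0,0,0.4,0,0,1]

```text
time_s: 3.58
tcp_pos: [0.5052, 0.1188, 0.2318]
ee_rot: [[0.997, -0.071, -0.016], [-0.071, -0.997, -0.001], [-0.016, 0.002, -1.0]]
wrist_force: [-24.8, 7.6, 14.4]
gripper_width: 0.007
gripper_force: 12.7
```

Call:
arm_command:
  deltas:
    - [0,0,0,-0.6,0.15,0,1]
    - [0,0,0,-1.3,0.15,0,1]
    - [0,0,0,-1.3,0.15,0.8,1]
    - [0,0,0,-1.3,0.15,1.6,1]
    - [0,0,0,-1.3,0.15,2.4,1]
    - [0,0,0,-1.3,0.15,2.9,1]
    - [0,0,0,-1.3,0.15,3.2,1]
    - [0,0,0,-1.3,0.15,3.2,1]

```text
time_s: 4.25
tcp_pos: [0.5016, 0.1181, 0.2012]
ee_rot: [[0.998, -0.07, 0.004], [-0.07, -0.998, -0.001], [0.004, 0.0, -1.0]]
wrist_force: [0.4, -0.2, 9.7]
gripper_width: 0.002
gripper_force: 4.3
```

Call:
arm_command:
  deltas:
    - [0,0,0,0,0,0,1]
    - [0,0,0,0,0,0,1]

```text
time_s: 4.42
tcp_pos: [0.5014, 0.1181, 0.2017]
ee_rot: [[0.998, -0.07, 0.004], [-0.07, -0.998, -0.0], [0.004, 0.0, -1.0]]
wrist_force: [0.4, -1.3, 9.2]
gripper_width: 0.005
gripper_force: 4.1
```

```bash
python3 - <<'E'
from h import *
s=sense(); print(cabc(s['tcp_pos']).round(1),s['wrist_force'].round(1) if hasattr(s['wrist_force'],'round') else s['wrist_force'],s['time_s'],s['ee_rot'])
E
```

```text
[-101.1   88.6  201.7] [ 0.4 -1.3  9.2] 4.4167 [[ 9.97527998e-01 -7.01354850e-02  4.34811745e-03]
 [-7.01348122e-02 -9.97537475e-01 -3.07207624e-04]
 [ 4.35895626e-03  1.49380516e-06 -9.99990500e-01]]
```

Call:
arm_command:
  deltas:
    - [0,0,0,0.7,0,0.1,1]
    - [0,0,0,1.5,0,0.1,1]
    - [0,0,0,2.5,0,0.1,1]
    - [0,0,0,3.5,0,0.1,1]
    - [0,0,0,4.5,0,0.1,1]
    - [0,0,0,5.0,0,0.1,1]
    - [0,0,0,5.0,0,-1,1]
    - [0,0,0,5.0,0,-2.8,1]

```text
time_s: 5.08
tcp_pos: [0.5487, 0.1139, 0.2257]
ee_rot: [[0.997, -0.072, -0.005], [-0.072, -0.997, -0.002], [-0.005, 0.002, -1.0]]
wrist_force: [0.4, 0.1, -0.3]
gripper_width: 0.005
gripper_force: 0.0
```

Call:
arm_command:
  deltas:
    - [0,0,0,1,0,0,1]
    - [0,0,0,2.5,0,0,1]
    - [0,0,0,4,0,0,1]
    - [0,0,0,5.2,0,0,1]
    - [0,0,0,5.9,0,0,1]
    - [0,0,0,6.3,0,0,1]
    - [0,0,0,6.3,0,0,1]
    - [0,0,0,6.3,0,0,1]

```text
time_s: 5.75
tcp_pos: [0.6083, 0.1098, 0.2263]
ee_rot: [[0.997, -0.071, -0.011], [-0.071, -0.997, -0.002], [-0.011, 0.003, -1.0]]
wrist_force: [-11.2, 1.6, 5.3]
gripper_width: 0.007
gripper_force: 5.4
```

```bash
python3 - <<'E'
from h import *
s=sense(); print(cabc(s['tcp_pos']).round(1),s['wrist_force'].round(1),s['time_s'])
E
```

```text
[  6.   88.5 226.3] [-11.2   1.6   5.3] 5.75
```

The door is fully open: the finger stands at x = 6, as predicted. Next is syringe C.

```bash
python3 - <<'E'
from h import *
s=sense();p=s['tcp_pos'];b=np.array(p)
y=np.degrees(CAB[2])
plan([(*T((-10,88.5,0),CAB)[:2],.21,y),(*T((-10,88.5,0),CAB)[:2],.25,y),(.337,.280,.18,-7.1)])
E
```

```text
rv [0.003 0.011 0.005] d [-1.61 -0.   -0.25] rows>= 0.4
rv [0. 0. 0.] d [ 0.  0. -4.] rows>= 1.0
rv [0.    0.    0.047] d [-26.75 -14.9    7.  ] rows>= 7.5
```

Call:
arm_command:
  deltas:
    - [0.003,0.011,0.005,-2,0,-0.3,1]
    - [0.003,0.011,0.005,-2,0,-4,1]
    - [0.003,0.011,0.05,-5,-2,-4,-0.4]
    - [0.003,0.011,0.05,-29,-14.9,0,-0.4]
    - [0.003,0.011,0.05,-29,-14.9,2.8,-0.4]
    - [0.003,0.011,0.05,-29,-14.9,2.8,-0.4]
    - [0.003,0.011,0.05,-29,-14.9,2.8,-0.4]
    - [0.003,0.011,0.05,-29,-14.9,2.8,-0.4]

```text
time_s: 6.42
tcp_pos: [0.3914, 0.2424, 0.218]
ee_rot: [[0.993, -0.121, 0.012], [-0.121, -0.993, 0.002], [0.011, -0.004, -1.0]]
wrist_force: [-0.5, 1.4, 0.2]
gripper_width: 0.374
gripper_force: 0.0
```

Call:
arm_command:
  deltas:
    - [0,0,0,-5,-2,0,-0.4]
    - [0,0,0,-5,-2,0,-0.4]
    - [0,0,0,-5,-2,0,-0.4]
    - [0,0,0,-5,-2,0,-0.4]

```text
time_s: 6.75
tcp_pos: [0.3454, 0.2683, 0.2183]
ee_rot: [[0.993, -0.118, 0.012], [-0.118, -0.993, 0.002], [0.011, -0.004, -1.0]]
wrist_force: [0.2, -0.5, 0.3]
gripper_width: 0.657
gripper_force: 0.0
```

```bash
python3 - <<'E'
from h import *
c=shot('wrist','w3');s=sense();print(s['tcp_pos'],s['gripper_width'],s['time_s'])
cv2.imwrite('pics/w3b.png',cv2.resize(c['pixels'],(800,600),interpolation=cv2.INTER_CUBIC))
plan([(.337,.280,.18,-7.1)])
print(proj(c,(.337,.280,.011),True)/.7)
E
```

```text
[0.34596225 0.2679051  0.21834143] 0.6739824700827582 6.8
rv [-0.003 -0.011  0.004] d [-1.06 -1.09  1.93] rows>= 0.6
[381.38722017 279.03257657]
```

View pics/w3b.png

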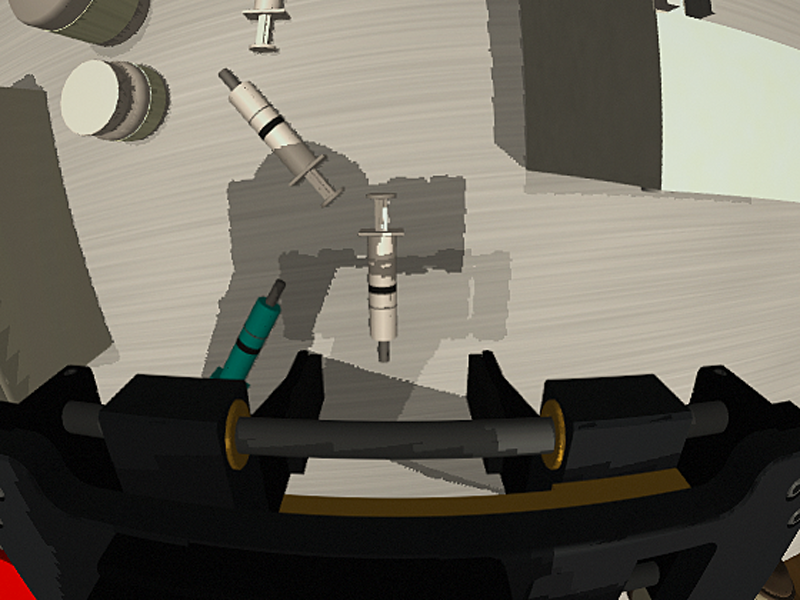

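This view shows C with its disc at (379,196) and cap tip at (384,361). B's cap tip is at (226,72) and its disc at (333,203). The decoy is at (245,340).

```bash
cat >> h.py <<'E'
def syr(c,n,cap,disc,k=.7,fish=True):
    p=pt(c,cap[0]*k,cap[1]*k,.011,fish)[:2];q=pt(c,disc[0]*k,disc[1]*k,.011,fish)[:2];d=p-q;L=np.hypot(*d);o=q+d/L*(.065+(L-.137)/2)
    print(n,'origin',o.round(4),'dir',np.degrees(np.arctan2(d[1],d[0])).round(1),'L',L.round(4)); return o
E
python3 - <<'E'
from h import *
c=load('w3')
o=syr(c,'C',(384,361),(379,196)); syr(c,'B',(226,72),(333,203))
plan([(*o,.06,-7.3),(*o,.004,-7.3)])
PL=-94.4
w=lambda x,yy,z:(*T((x,yy,0),CAB)[:2],z,PL)
plan([(*o,.16,-7.3),(*o,.24,PL),w(-54,-25,.24),w(-54,-25,.156)],start=(*o,.004,-7.3))
E
```

```text
C origin [0.3377 0.2799] dir 174.4 L 0.1353
B origin [0.4561 0.3423] dir 31.1 L 0.1361
rv [-0.003 -0.011  0.007] d [-1.12 -1.05 13.93] rows>= 3.4
rv [0. 0. 0.] d [0.  0.  5.6] rows>= 1.3
rv [0. 0. 0.] d [  0.    0.  -15.6] rows>= 3.7
rv [0.   0.   1.52] d [ 0.  0. -8.] rows>= 12.2
rv [0. 0. 0.] d [ 26.24 -22.28   0.  ] rows>= 8.3
rv [0. 0. 0.] d [0.  0.  8.4] rows>= 2.0
```

Call:
arm_command:
  deltas:
    - [-0.003,-0.011,-0.02,-1.1,-1.05,4,-0.4]
    - [-0.003,-0.011,-0.02,-1.1,-1.05,8,-0.4]
    - [-0.003,-0.011,-0.02,-1.1,-1.05,12,-0.4]
    - [-0.003,-0.011,-0.02,-1.1,-1.05,16,-0.4]
    - [-0.003,-0.011,-0.02,-1.1,-1.05,18.5,-0.4]
    - [-0.003,-0.011,-0.02,-1.1,-1.05,19.4,-0.4]
    - [-0.003,-0.011,-0.02,-1.1,-1.05,19.4,-0.4]
    - [-0.003,-0.011,-0.02,-1.1,-1.05,19.4,-0.4]

```text
time_s: 7.47
tcp_pos: [0.3392, 0.2793, 0.0239]
ee_rot: [[0.995, -0.102, -0.0], [-0.102, -0.995, -0.001], [-0.0, 0.001, -1.0]]
wrist_force: [0.4, -0.4, 0.3]
gripper_width: 0.699
gripper_force: 0.0
```

Call:
arm_command:
  deltas:
    - [0,0,0,0,0,0,1]
    - [0,0,0,0,0,0,1]
    - [0,0,0,0,0,0,1]
    - [0,0,0,0,0,0,1]
    - [0,0,0,0,0,0,1]
    - [0,0,0,0,0,0,1]

```text
time_s: 7.97
tcp_pos: [0.3382, 0.28, 0.0249]
ee_rot: [[0.995, -0.1, 0.001], [-0.1, -0.995, 0.001], [0.001, -0.001, -1.0]]
wrist_force: [0.2, 0.4, -0.9]
gripper_width: 0.331
gripper_force: 0.0
```

Call:
arm_command:
  deltas:
    - [0,0,0,0,0,0,1]
    - [0,0,0,0,0,0,1]
    - [0,0,0,0,0,0,1]
    - [0,0,0,0,0,0,1]
    - [0,0,0,0,0,-2,1]
    - [0,0,0,0,0,-6,1]
    - [0,0,0,0,0,-10,1]
    - [0,0,0,0,0,-14,1]

```text
time_s: 8.63
tcp_pos: [0.3376, 0.2791, 0.1657]
ee_rot: [[0.995, -0.101, -0.001], [-0.101, -0.995, -0.001], [-0.001, 0.001, -1.0]]
wrist_force: [0.6, 1.3, -0.9]
gripper_width: 0.241
gripper_force: 30.0
```

Call:
arm_command:
  deltas:
    - [0,0,0.12,0,0,-4,1]
    - [0,0,0.24,0,0,-8,1]
    - [0,0,0.36,0,0,-10,1]
    - [0,0,0.48,0,0,-10,1]
    - [0,0,0.6,0,0,-10,1]
    - [0,0,0.72,0,0,-10,1]
    - [0,0,0.84,0,0,-10,1]
    - [0,0,0.96,0,0,-10,1]

```text
time_s: 9.3
tcp_pos: [0.3377, 0.2795, 0.264]
ee_rot: [[0.483, -0.876, -0.0], [-0.876, -0.483, -0.0], [0.0, 0.001, -1.0]]
wrist_force: [-0.4, 0.2, -0.1]
gripper_width: 0.242
gripper_force: 30.0
```

Call:
arm_command:
  deltas:
    - [0,0,0.12,0,0,0,1]
    - [0,0,0.24,0,0,0,1]
    - [0,0,0.36,0,0,0,1]
    - [0,0,0.48,0,0,0,1]
    - [0,0,0.59,0,0,0,1]
    - [0,0,0.59,0,0,0,1]

```text
time_s: 9.8
tcp_pos: [0.3378, 0.2795, 0.2639]
ee_rot: [[-0.082, -0.997, -0.001], [-0.997, 0.082, -0.001], [0.001, 0.001, -1.0]]
wrist_force: [0.3, -1.0, 0.2]
gripper_width: 0.246
gripper_force: 30.0
```

```bash
cat >> h.py <<'E'
PL=-94.4
def wp(x,yy,z,yaw=PL): return (*T((x,yy,0),CAB)[:2],z,yaw)
def st():
    s=sense();R=s['ee_rot'];print('tcp',np.round(s['tcp_pos'],4),'cab',cabc(s['tcp_pos']).round(1),'yaw',np.degrees(np.arctan2(R[1][0],R[0][0])).round(2),'F',np.round(s['wrist_force'],1),'w',round(s['gripper_width'],3),'gf',np.round(s['gripper_force'],1),'t',s['time_s'],'j6',np.round(s['joints'][5],1))
E
python3 - <<'E'
from h import *
st(); plan([wp(-54,-25,.24),wp(-54,-25,.156)])
E
```

```text
tcp [0.3378 0.2795 0.2639] cab [-276.6  237.   263.9] yaw -94.7 F [ 0.3 -1.   0.2] w 0.246 gf 30.0 t 9.8 j6 -65.7
rv [ 0.001 -0.001 -0.005] d [ 26.08 -22.41   0.5 ] rows>= 8.2
rv [0. 0. 0.] d [0.  0.  8.4] rows>= 2.0
```

Call:
arm_command:
  deltas:
    - [0,0,-0.005,26,-22.4,0,1]
    - [0,0,-0.005,26,-22.4,0,1]
    - [0,0,-0.005,26,-22.4,0,1]
    - [0,0,-0.005,26,-22.4,0,1]
    - [0,0,-0.005,26,-22.4,0,1]
    - [0,0,-0.005,26,-22.4,0,1]
    - [0,0,-0.005,26,-22.4,0,1]
    - [0,0,-0.005,26,-22.4,0,1]

```text
time_s: 10.47
tcp_pos: [0.5354, 0.0087, 0.2642]
ee_rot: [[-0.072, -0.997, -0.0], [-0.997, 0.072, 0.0], [-0.0, 0.0, -1.0]]
wrist_force: [-0.1, 1.7, -0.3]
gripper_width: 0.242
gripper_force: 30.0
```

Call:
arm_command:
  deltas:
    - [0.1,0,0,0.8,-0.7,0,1]
    - [0.1,0,0,0.8,-0.7,0,1]
    - [0.1,0,0,0.8,-0.7,0,1]
    - [0.1,0,0,0.8,-0.7,0,1]

```text
time_s: 10.8
tcp_pos: [0.5407, 0.0028, 0.2649]
ee_rot: [[-0.073, -0.992, 0.099], [-0.997, 0.072, -0.007], [-0.0, -0.099, -0.995]]
wrist_force: [0.0, 0.5, -0.0]
gripper_width: 0.238
gripper_force: 30.0
```

```bash
python3 - <<'E'
from h import *
st(); plan([wp(-54,-25,.156)])
E
```

```text
tcp [0.5407 0.0028 0.2649] cab [-53.1 -23.3 264.9] yaw -94.17 F [ 0.   0.5 -0. ] w 0.238 gf 30.0 t 10.8 j6 -24.0
rv [-0.099  0.001  0.004] d [0.17 0.98 8.94] rows>= 2.2
```

Call:
arm_command:
  deltas:
    - [0,0,0,0.1,0.4,3.5,1]
    - [0,0,0,0.2,0.8,7,1]
    - [0,0,0,0.2,0.9,8.4,1]
    - [0,0,0,0.2,0.95,8.9,1]
    - [0,0,0,0.2,0.95,8.9,1]
    - [0,0,0,0.2,0.95,8.9,1]
    - [0,0,0,0.2,0.95,8.9,0]
    - [0,0,0,0.2,0.95,8.9,0]

```text
time_s: 11.47
tcp_pos: [0.5415, 0.0008, 0.1769]
ee_rot: [[-0.074, -0.992, 0.103], [-0.997, 0.074, -0.006], [-0.001, -0.104, -0.995]]
wrist_force: [-0.2, 0.5, -0.6]
gripper_width: 0.326
gripper_force: 0.0
```

Call:
arm_command:
  deltas:
    - [0,0,0,0,0,0,0]
    - [0,0,0,0,0,0,0]
    - [0,0,0,0,0,0,0]
    - [0,0,0,0,-0.3,-3,0]
    - [0,0,0,0,-0.7,-7,0]
    - [0,0,0,0,-1.2,-12,0]
    - [-0.1,0,0,0,-1.6,-16,0]
    - [-0.1,0,0,0,-1.6,-16,0]

```text
time_s: 12.13
tcp_pos: [0.5426, 0.0001, 0.342]
ee_rot: [[-0.074, -0.997, 0.008], [-0.997, 0.074, 0.001], [-0.002, -0.008, -1.0]]
wrist_force: [1.0, -0.2, 0.8]
gripper_width: 0.5
gripper_force: 0.0
```

```bash
python3 - <<'E'
from h import *
st(); c=shot('wrist','w4')
cv2.imwrite('pics/w4b.png',cv2.resize(c['pixels'],(800,600),interpolation=cv2.INTER_CUBIC))
E
```

```text
tcp [5.426e-01 1.000e-04 3.420e-01] cab [-51.  -25.9 342. ] yaw -94.26 F [ 1.  -0.2  0.8] w 0.5 gf 0.0 t 12.1333 j6 -21.4
```

View pics/w4b.png

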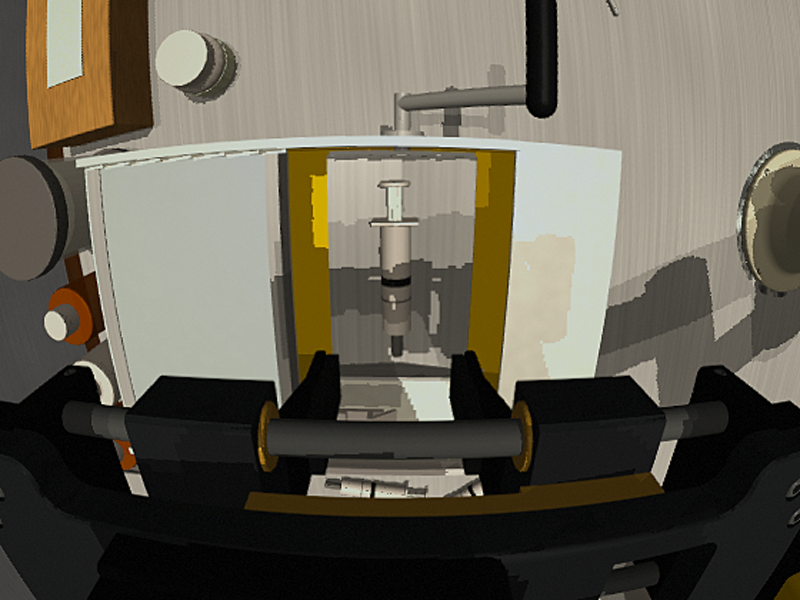

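C lies centred in the tray, at (395,270). Next is the lever, reached at the same yaw, with tool x = -cabinet y and tool y = -cabinet x.

Call:
arm_command:
  deltas:
    - [0,0,0,3.5,2.5,0,1]
    - [0,0,0,7,5.2,0,1]
    - [0,0,0,10,8,0,1]
    - [0,0,0,13,10.5,0,1]
    - [0,0,0,14.9,11.4,2,1]
    - [0,0,0,14.9,11.4,6,1]
    - [0,0,0,14.9,11.4,10,1]
    - [0,0,0,14.9,11.4,10.8,1]

```text
time_s: 12.85
tcp_pos: [0.4106, -0.1398, 0.222]
ee_rot: [[-0.078, -0.997, -0.011], [-0.997, 0.078, 0.002], [-0.001, 0.012, -1.0]]
wrist_force: [-0.6, 0.3, -0.7]
gripper_width: 0.029
gripper_force: 0.0
```

Call:
arm_command:
  deltas:
    - [0,0,0,0,0,0,1]
    - [0,0,0,0,0,0,1]

```text
time_s: 13.02
tcp_pos: [0.4167, -0.1401, 0.229]
ee_rot: [[-0.074, -0.997, 0.002], [-0.997, 0.074, -0.001], [0.001, -0.002, -1.0]]
wrist_force: [1.4, 0.1, 0.8]
gripper_width: 0.006
gripper_force: 0.0
```

```bash
python3 - <<'E'
from h import *
st(); plan([wp(-160,-175,.215),wp(0,-175,.215)])
E
```

```text
tcp [ 0.4167 -0.1401  0.229 ] cab [-165.9 -175.3  229. ] yaw -94.24 F [1.4 0.1 0.8] w 0.006 gf 0.0 t 13.0167 j6 -7.1
rv [-0.002 -0.001  0.003] d [-0.02 -0.59 -0.5 ] rows>= 0.2
rv [0. 0. 0.] d [ -0. -16.   0.] rows>= 3.8
```

Call:
arm_command:
  deltas:
    - [0,0,0,0,-1,-0.5,1]
    - [0,0,0,0,-2.2,-0.5,1]
    - [0,0,0,0,-3.4,-0.5,1]
    - [0,0,0,0,-4.6,-0.5,1]
    - [0,0,0,0,-5.8,-0.5,1]
    - [0,0,0,0,-7,-0.5,1]
    - [0,0,0,0,-8.2,-0.5,1]
    - [0,0,0,0,-9.4,-0.5,1]

```text
time_s: 13.68
tcp_pos: [0.5102, -0.1473, 0.2358]
ee_rot: [[-0.074, -0.997, 0.001], [-0.997, 0.074, -0.001], [0.001, -0.001, -1.0]]
wrist_force: [-5.7, 0.5, 6.7]
gripper_width: 0.008
gripper_force: 3.3
```

Call:
arm_command:
  deltas:
    - [0,0,0,0,-1.2,0,1]
    - [0,0,0,0,-2.4,0,1]
    - [0,0,0,0,-3.6,0,1]
    - [0,0,0,0,-4.8,0,1]
    - [0,0,0,0,-6,0,1]
    - [0,0,0,0,-7,0,1]
    - [0,0,0,0,-7,0,1]
    - [0,0,0,0,-7,0,1]

```text
time_s: 14.35
tcp_pos: [0.5717, -0.1515, 0.2314]
ee_rot: [[-0.076, -0.997, -0.021], [-0.997, 0.076, 0.002], [-0.001, 0.021, -1.0]]
wrist_force: [-18.1, 3.4, 2.7]
gripper_width: 0.003
gripper_force: 9.2
```

```bash
python3 - <<'E'
from h import *
st()
E
```

```text
tcp [ 0.5717 -0.1515  0.2314] cab [ -10.4 -174.8  231.4] yaw -94.36 F [-18.1   3.4   2.7] w 0.003 gf 9.2 t 14.35 j6 -5.0
```

Call:
arm_command:
  deltas:
    - [0,0,0,0,2,0,1]
    - [0,0,0,0,4,0,1]
    - [0,0,0,0,6,0,1]
    - [0,0,0,0,8,0,1]
    - [0,0,0,0,10,0,1]
    - [0,0,0,0,12,0,1]
    - [0,0,0,0,14.5,0,1]
    - [0,0,0,0,16.5,0,1]

```text
time_s: 15.02
tcp_pos: [0.4148, -0.1396, 0.2345]
ee_rot: [[-0.074, -0.997, 0.004], [-0.997, 0.074, -0.0], [-0.0, -0.004, -1.0]]
wrist_force: [-0.2, 0.1, 1.2]
gripper_width: 0.004
gripper_force: 0.0
```

Call:
arm_command:
  deltas:
    - [0,0,0,0,0,0,1]
    - [0,0,0,0,0.5,-4,-0.4]
    - [0,0,-0.12,0,0.5,-8,-0.4]
    - [0,0,-0.24,0,0.5,-10,-0.4]
    - [0,0,-0.36,0,0.5,-10,-0.4]
    - [0,0,-0.48,0,0.5,-10,-0.4]
    - [0,0,-0.48,0,0.5,-10,-0.4]

```text
time_s: 15.6
tcp_pos: [0.4114, -0.1393, 0.3351]
ee_rot: [[0.397, -0.918, 0.006], [-0.918, -0.397, -0.0], [0.002, -0.005, -1.0]]
wrist_force: [0.3, -0.2, -0.5]
gripper_width: 0.373
gripper_force: 0.0
```

```bash
python3 - <<'E'
from h import *
st(); c=shot('top','t1'); p=c['pixels']
cv2.imwrite('pics/t1b.png',cv2.resize(p[110:260,140:420],(800,429),interpolation=cv2.INTER_CUBIC))
plan([(.45,-.30,.28,-3)])
E
```

```text
tcp [ 0.4114 -0.1393  0.3351] cab [-171.2 -174.9  335.1] yaw -66.64 F [ 0.3 -0.2 -0.5] w 0.373 gf 0.0 t 15.6 j6 20.5
rv [-0.002 -0.004 -1.115] d [16.3   2.73  3.56] rows>= 8.9
```

View pics/t1b.png

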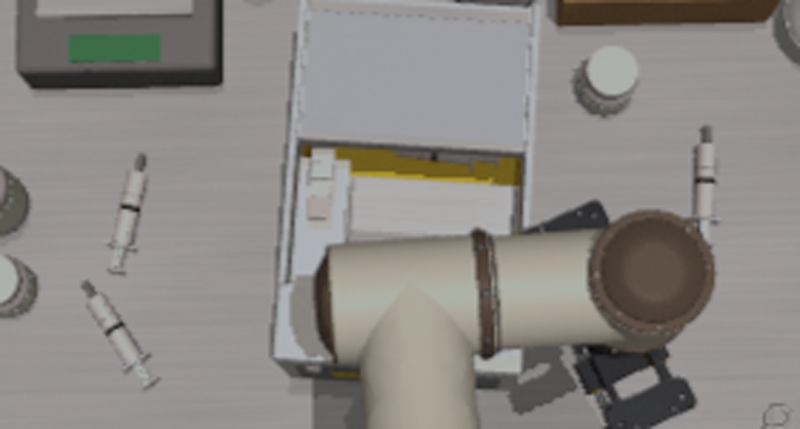

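The tray has emptied, with a dark syringe visible in the container at (435,155). A, B and D have not moved. D's cap is at (705,130) and its barrel at (705,180).

```bash
python3 - <<'E'
from h import *
o=(.612,-.308)
plan([(*o,.20,-3.6)]); plan([(*o,.004,-3.6),(*o,.27,-3.6),(*o,.27,PL),wp(-54,-25,.245)],start=(*o,.2,-3.6))
E
```

```text
rv [-0.002 -0.004 -1.105] d [ 23.38 -11.83  11.63] rows>= 8.8
rv [0. 0. 0.] d [ 0.   0.  19.6] rows>= 4.7
rv [0. 0. 0.] d [  0.    0.  -26.6] rows>= 6.4
rv [0.    0.    1.585] d [0. 0. 0.] rows>= 12.7
rv [0. 0. 0.] d [-30.27   9.58   2.5 ] rows>= 7.6
```

Call:
arm_command:
  deltas:
    - [0,0,-0.12,3.5,-1.8,0,-0.4]
    - [0,0,-0.24,7,-3.6,0,-0.4]
    - [0,0,-0.36,10.5,-5.4,0,-0.4]
    - [0,0,-0.48,14,-7.2,0,-0.4]
    - [0,0,-0.6,17.5,-9,0,-0.4]
    - [0,0,-0.72,21,-10.7,2,-0.4]
    - [0,0,-0.84,23.4,-11.8,5,-0.4]
    - [0,0,-0.96,23.4,-11.8,8,-0.4]

```text
time_s: 16.32
tcp_pos: [0.6142, -0.3115, 0.2498]
ee_rot: [[0.979, -0.204, 0.002], [-0.204, -0.979, -0.001], [0.002, 0.001, -1.0]]
wrist_force: [-0.1, -0.6, -0.3]
gripper_width: 0.699
gripper_force: 0.0
```

Call:
arm_command:
  deltas:
    - [0,0,-0.12,0,0,3.6,-0.4]
    - [0,0,-0.15,0,0,3.6,-0.4]
    - [0,0,-0.15,0,0,3.6,-0.4]

```text
time_s: 16.57
tcp_pos: [0.6098, -0.308, 0.2131]
ee_rot: [[0.998, -0.058, -0.006], [-0.058, -0.998, 0.001], [-0.006, -0.001, -1.0]]
wrist_force: [0.5, -0.5, 0.3]
gripper_width: 0.699
gripper_force: 0.0
```

```bash
python3 - <<'E'
from h import *
st(); o=(.612,-.308)
c=shot('wrist','w5');cv2.imwrite('pics/w5b.png',cv2.resize(c['pixels'],(800,600),interpolation=cv2.INTER_CUBIC))
plan([(*o,.004,-3.6)])
E
```

```text
tcp [ 0.6098 -0.308   0.2131] cab [  39.5 -328.   213.1] yaw -3.34 F [ 0.5 -0.5  0.3] w 0.699 gf 0.0 t 16.5667 j6 99.9
rv [0.001 0.001 0.004] d [ 0.13 -0.07 19.29] rows>= 4.6
```

View pics/w5b.png

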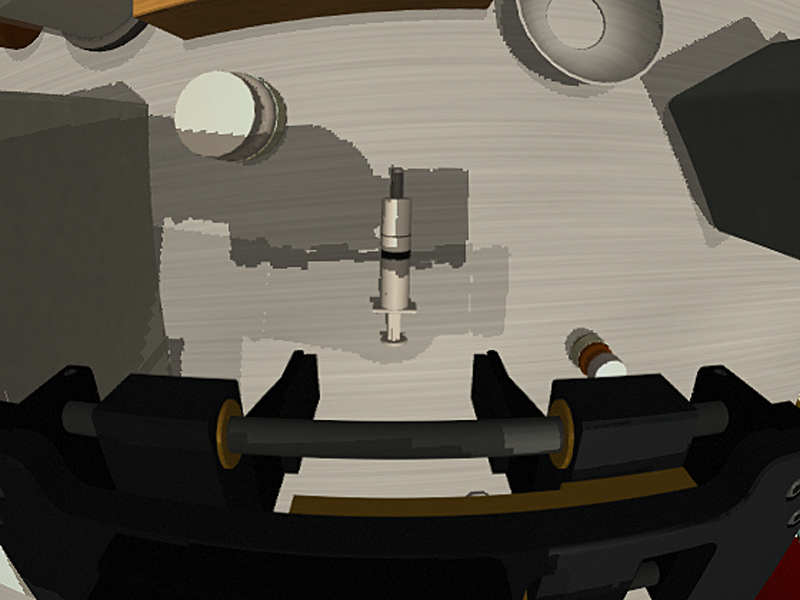

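D lies centred between the jaws, with its cap at (397,168) and disc at (394,343). I'll grasp it.

```bash
python3 - <<'E'
from h import *
c=load('w5'); o=syr(c,'D',(397,168),(394,343)); plan([(*o,.004,-3.6)])
E
```

```text
D origin [ 0.6099 -0.3089] dir -4.3 L 0.1386
rv [0.001 0.001 0.004] d [-0.08  0.03 19.29] rows>= 4.6
```

Call:
arm_command:
  deltas:
    - [0,0,0.01,0,0,4,-0.4]
    - [0,0,0.01,0,0,8,-0.4]
    - [0,0,0.01,0,0,12,-0.4]
    - [0,0,0.01,0,0,16,-0.2]
    - [0,0,0.01,0,0,18.5,0]
    - [0,0,0.01,0,0,19.3,0.2]
    - [0,0,0.01,0,0,19.3,1]
    - [0,0,0.01,0,0,19.3,1]

```text
time_s: 17.28
tcp_pos: [0.6124, -0.3086, 0.0262]
ee_rot: [[0.998, -0.066, 0.004], [-0.066, -0.998, -0.002], [0.004, 0.002, -1.0]]
wrist_force: [1.4, -0.1, -0.1]
gripper_width: 0.409
gripper_force: 0.0
```

Call:
arm_command:
  deltas:
    - [0,0,0,0,0,0,1]
    - [0,0,0,0,0,0,1]
    - [0,0,0,0,0,0,1]
    - [0,0,0,0,0,0,1]
    - [0,0,0,0,0,0,1]
    - [0,0,0,0,0,0,1]
    - [0,0,0,0,0,-3,1]
    - [0,0,0,0,0,-7,1]

```text
time_s: 17.95
tcp_pos: [0.6075, -0.307, 0.0909]
ee_rot: [[0.998, -0.067, -0.008], [-0.067, -0.998, 0.003], [-0.008, -0.003, -1.0]]
wrist_force: [0.8, -0.9, -0.2]
gripper_width: 0.239
gripper_force: 30.0
```

Call:
arm_command:
  deltas:
    - [0,0,0,0,0,-4,1]
    - [0,0,0,0,0,-8,1]
    - [0,0,0,0,0,-12,1]
    - [0,0,0.12,0,0,-16,1]
    - [0,0,0.24,0,0,-19,1]
    - [0,0,0.36,0,0,-19,1]
    - [0,0,0.48,0,0,-19,1]
    - [0,0,0.6,0,0,-19,1]

```text
time_s: 18.62
tcp_pos: [0.61, -0.3078, 0.2853]
ee_rot: [[0.783, -0.623, 0.003], [-0.623, -0.783, 0.0], [0.002, -0.002, -1.0]]
wrist_force: [0.0, 0.8, 0.1]
gripper_width: 0.242
gripper_force: 30.0
```

Call:
arm_command:
  deltas:
    - [0,0,0.12,0,0,0,1]
    - [0,0,0.24,0,0,0,1]
    - [0,0,0.36,0,0,0,1]
    - [0,0,0.48,0,0,0,1]
    - [0,0,0.6,0,0,0,1]
    - [0,0,0.72,0,0,0,1]
    - [0,0,0.84,0,0,0,1]
    - [0,0,0.97,0,0,0,1]

```text
time_s: 19.28
tcp_pos: [0.6099, -0.3079, 0.2842]
ee_rot: [[-0.066, -0.998, 0.001], [-0.998, 0.066, 0.0], [-0.0, -0.001, -1.0]]
wrist_force: [-0.3, 0.1, -0.5]
gripper_width: 0.244
gripper_force: 30.0
```

```bash
python3 - <<'E'
from h import *
st(); plan([wp(-54,-25,.245)])
E
```

```text
tcp [ 0.6099 -0.3079  0.2842] cab [  39.6 -327.8  284.2] yaw -93.8 F [-0.3  0.1 -0.5] w 0.244 gf 30.0 t 19.2833 j6 9.5
rv [-0.001  0.     0.011] d [-30.37   9.05   2.03] rows>= 7.6
```

Call:
arm_command:
  deltas:
    - [0,0,0.01,-4,1.2,0,1]
    - [0,0,0.01,-8,2.4,0,1]
    - [0,0,0.01,-12,3.6,0,1]
    - [0,0,0.01,-16,4.8,0,1]
    - [0,0,0.01,-20,6,0,1]
    - [0,0,0.01,-24,7.2,0,1]
    - [0,0,0.01,-28,8.4,0,1]
    - [0,0,0.01,-30.4,9.1,0,1]

```text
time_s: 19.95
tcp_pos: [0.5361, 0.0038, 0.2846]
ee_rot: [[-0.068, -0.998, 0.001], [-0.998, 0.068, 0.001], [-0.001, -0.001, -1.0]]
wrist_force: [0.0, -0.2, -0.3]
gripper_width: 0.242
gripper_force: 30.0
```

Call:
arm_command:
  deltas:
    - [0.1,0,0,0,0,1,1]
    - [0.1,0,0,0,0,2,1]
    - [0.1,0,0,0,0,2,1]
    - [0.1,0,0,0,0,2,1]

```text
time_s: 20.28
tcp_pos: [0.5376, 0.0005, 0.264]
ee_rot: [[-0.07, -0.993, 0.099], [-0.998, 0.07, -0.007], [0.0, -0.099, -0.995]]
wrist_force: [0.2, 0.0, 0.3]
gripper_width: 0.243
gripper_force: 30.0
```

```bash
python3 - <<'E'
from h import *
st(); plan([wp(-54,-25,.156)])
E
```

```text
tcp [5.376e-01 5.000e-04 2.640e-01] cab [-56.1 -25.8 264. ] yaw -94.03 F [0.2 0.  0.3] w 0.243 gf 30.0 t 20.2833 j6 -23.7
rv [-0.099  0.     0.006] d [-0.08  0.68  8.88] rows>= 2.1
```

Call:
arm_command:
  deltas:
    - [0,0,0,0,0.3,3.5,1]
    - [0,0,0,0,0.6,7,1]
    - [0,0,0,0,0.7,8.4,1]
    - [0,0,0,0,0.7,8.9,1]
    - [0,0,0,0,0.7,8.9,1]
    - [0,0,0,0,0.7,8.9,1]
    - [0,0,0,0,0.7,8.9,0]
    - [0,0,0,0,0.7,8.9,0]

```text
time_s: 20.95
tcp_pos: [0.5408, 0.0009, 0.1763]
ee_rot: [[-0.07, -0.992, 0.103], [-0.998, 0.07, -0.006], [-0.001, -0.103, -0.995]]
wrist_force: [-0.1, -0.2, -0.7]
gripper_width: 0.323
gripper_force: 0.0
```

Call:
arm_command:
  deltas:
    - [0,0,0,0,0,0,0]
    - [0,0,0,0,0,0,0]
    - [0,0,0,0,0,0,0]
    - [0,0,0,0,-0.3,-3,0]
    - [0,0,0,0,-0.7,-7,0]
    - [0,0,0,0,-1.2,-12,0]
    - [-0.1,0,0,0,-1.6,-16,0]
    - [-0.1,0,0,0,-1.6,-16,0]

```text
time_s: 21.62
tcp_pos: [0.5417, 0.0009, 0.3416]
ee_rot: [[-0.069, -0.998, 0.008], [-0.998, 0.069, 0.001], [-0.002, -0.008, -1.0]]
wrist_force: [1.9, 0.6, 1.0]
gripper_width: 0.499
gripper_force: 0.0
```

Call:
arm_command:
  deltas:
    - [0,0,0,3.5,2.5,0,1]
    - [0,0,0,7,5.2,0,1]
    - [0,0,0,10,8,0,1]
    - [0,0,0,13,10.5,0,1]
    - [0,0,0,14.9,11.4,2,1]
    - [0,0,0,14.9,11.4,6,1]
    - [0,0,0,14.9,11.4,9,1]
    - [0,0,0,14.9,11.4,10,1]

```text
time_s: 22.28
tcp_pos: [0.4119, -0.1399, 0.2313]
ee_rot: [[-0.072, -0.997, -0.007], [-0.997, 0.072, 0.002], [-0.001, 0.007, -1.0]]
wrist_force: [1.0, 0.5, 0.4]
gripper_width: 0.024
gripper_force: 0.0
```

Call:
arm_command:
  deltas:
    - [0,0,0,0,0,0,1]
    - [0,0,0,0,0,0,1]

```text
time_s: 22.45
tcp_pos: [0.4155, -0.14, 0.2356]
ee_rot: [[-0.07, -0.998, 0.0], [-0.998, 0.07, -0.0], [0.0, -0.0, -1.0]]
wrist_force: [0.8, -0.8, 1.1]
gripper_width: 0.005
gripper_force: 0.0
```

```bash
python3 - <<'E'
from h import *
st(); plan([wp(-165,-175,.215)]); c=shot('top','t2')
E
```

```text
tcp [ 0.4155 -0.14    0.2356] cab [-167.1 -175.3  235.6] yaw -93.99 F [ 0.8 -0.8  1.1] w 0.005 gf 0.0 t 22.45 j6 -6.8
rv [-0.    -0.     0.007] d [-0.03 -0.21  0.16] rows>= 0.1
```

Call:
arm_command:
  deltas:
    - [0,0,0,0,-1,0,1]
    - [0,0,0,0,-2.2,0,1]
    - [0,0,0,0,-3.4,0,1]
    - [0,0,0,0,-4.6,0,1]
    - [0,0,0,0,-5.8,0,1]
    - [0,0,0,0,-7,0,1]
    - [0,0,0,0,-8.2,0,1]
    - [0,0,0,0,-9.4,0,1]

```text
time_s: 23.17
tcp_pos: [0.5096, -0.1469, 0.2367]
ee_rot: [[-0.07, -0.998, -0.001], [-0.998, 0.07, -0.001], [0.001, 0.001, -1.0]]
wrist_force: [-5.4, 0.5, 4.9]
gripper_width: 0.005
gripper_force: 3.3
```

Call:
arm_command:
  deltas:
    - [0,0,0,0,-1.2,0,1]
    - [0,0,0,0,-2.4,0,1]
    - [0,0,0,0,-3.6,0,1]
    - [0,0,0,0,-4.8,0,1]
    - [0,0,0,0,-6,0,1]
    - [0,0,0,0,-7.2,0,1]
    - [0,0,0,0,-7.2,0,1]
    - [0,0,0,0,-7.2,0,1]

```text
time_s: 23.83
tcp_pos: [0.5722, -0.151, 0.2326]
ee_rot: [[-0.072, -0.997, -0.026], [-0.997, 0.072, 0.003], [-0.001, 0.026, -1.0]]
wrist_force: [-20.6, 3.3, 5.4]
gripper_width: 0.004
gripper_force: 10.9
```

Call:
arm_command:
  deltas:
    - [0,0,0,0,2,0,1]
    - [0,0,0,0,4,0,1]
    - [0,0,0,0,6,0,1]
    - [0,0,0,0,8,0,1]
    - [0,0,0,0,10,0,1]
    - [0,0,0,0,12,0,1]
    - [0,0,0,0,14.5,0,1]
    - [0,0,0,0,16.6,0,1]

```text
time_s: 24.5
tcp_pos: [0.4153, -0.1398, 0.2357]
ee_rot: [[-0.07, -0.998, 0.001], [-0.998, 0.07, 0.0], [-0.0, -0.001, -1.0]]
wrist_force: [0.1, 0.2, 0.6]
gripper_width: 0.005
gripper_force: 0.0
```

Call:
arm_command:
  deltas:
    - [0,0,0,0,0,0,1]
    - [0,0,0,0,0.5,-4,-0.4]
    - [0,0,0,0,0.5,-8,-0.4]
    - [0,0,0,-3,0.5,-11,-0.4]
    - [0,0,0,-7,0.5,-13,-0.4]
    - [0,0,0,-10,0.5,-13,-0.4]
    - [0,0,0,-10,0.5,-13,-0.4]

```text
time_s: 25.08
tcp_pos: [0.42, -0.0356, 0.3681]
ee_rot: [[-0.064, -0.998, 0.007], [-0.998, 0.064, 0.003], [-0.003, -0.007, -1.0]]
wrist_force: [0.4, -0.1, -0.8]
gripper_width: 0.377
gripper_force: 0.0
```

```bash
python3 - <<'E'
from h import *
st(); plan([(.456,.341,.30,-148)])
E
```

```text
tcp [ 0.42   -0.0356  0.3681] cab [-170.5  -70.8  368.1] yaw -93.69 F [ 0.4 -0.1 -0.8] w 0.377 gf 0.0 t 25.0833 j6 -21.1
rv [-0.005  0.006  0.948] d [-37.79  -1.13   5.04] rows>= 9.1
```

Call:
arm_command:
  deltas:
    - [0,0,0.12,-4.1,0,0,-0.4]
    - [0,0,0.24,-8.2,0,0,-0.4]
    - [0,0,0.36,-12.3,0,0,-0.4]
    - [0,0,0.48,-16.4,0,0,-0.4]
    - [0,0,0.6,-20.5,0,0,-0.4]
    - [0,0,0.72,-24.6,0,0,-0.4]
    - [0,0,0.84,-28.7,-0.5,0,-0.4]
    - [0,0,0.94,-32.8,-1,0,-0.4]

```text
time_s: 25.75
tcp_pos: [0.4467, 0.264, 0.3662]
ee_rot: [[-0.831, -0.556, 0.002], [-0.556, 0.831, 0.001], [-0.003, 0.0, -1.0]]
wrist_force: [0.6, 0.0, 0.4]
gripper_width: 0.696
gripper_force: 0.0
```

```bash
python3 - <<'E'
from h import *
st(); plan([(.456,.341,.20,-148)])
E
```

```text
tcp [0.4467 0.264  0.3662] cab [-166.9  229.9  366.2] yaw -146.2 F [0.6 0.  0.4] w 0.696 gf 0.0 t 25.75 j6 -104.7
rv [0.    0.003 0.031] d [-5.02  5.88 14.73] rows>= 4.0
```

Call:
arm_command:
  deltas:
    - [0,0,0.02,-1.5,1.5,4,-0.4]
    - [0,0,0.02,-3.5,3.5,8,-0.4]
    - [0,0,0.02,-3.5,3.5,12,-0.4]
    - [0,0,0.02,-3.5,3.5,14.7,-0.4]
    - [0,0,0.02,-3.5,3.5,14.7,-0.4]
    - [0,0,0.02,-3.5,3.5,14.7,-0.4]

```text
time_s: 26.25
tcp_pos: [0.4559, 0.31, 0.2174]
ee_rot: [[-0.839, -0.545, -0.001], [-0.545, 0.839, -0.003], [0.003, -0.002, -1.0]]
wrist_force: [-0.3, -0.3, 0.9]
gripper_width: 0.7
gripper_force: 0.0
```

```bash
python3 - <<'E'
from h import *
st(); plan([(.456,.341,.20,-148)])
c=shot('wrist','w6');cv2.imwrite('pics/w6b.png',cv2.resize(c['pixels'],(800,600),interpolation=cv2.INTER_CUBIC))
E
```

```text
tcp [0.4559 0.31   0.2174] cab [-161.2  276.5  217.4] yaw -147.0 F [-0.3 -0.3  0.9] w 0.7 gf 0.0 t 26.25 j6 -108.1
rv [-0.002 -0.003  0.017] d [-1.7   2.6  -0.16] rows>= 0.7
```

View pics/w6b.png

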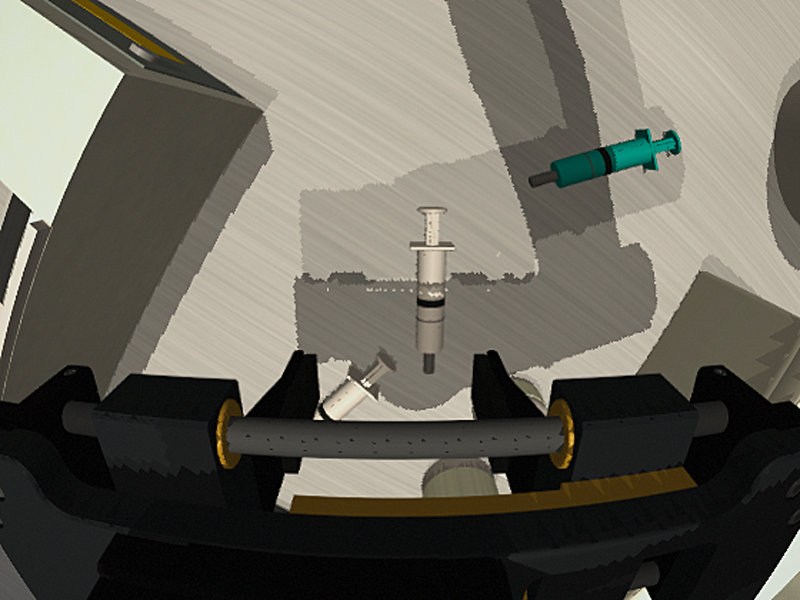

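B's disc is at (432,209) and its cap tip at (429,373). A's tail shows at (385,365).

```bash
python3 - <<'E'
from h import *
c=load('w6'); o=syr(c,'B',(429,373),(432,209)); print('A disc',pt(c,388*.7,363*.7,.011,True))
plan([(*o,.004,-148)])
plan([(*o,.004,-148),(*o,.27,-148),(*o,.27,PL),wp(-54,-25,.265)],start=(*o,.004,-148))
E
```

```text
B origin [0.4596 0.345 ] dir 33.3 L 0.1368
A disc [0.53053773 0.35031554 0.011     ]
rv [-0.001  0.003  0.017] d [-2.04  2.74 19.69] rows>= 4.8
rv [0. 0. 0.] d [0. 0. 0.] rows>= 0.0
rv [0. 0. 0.] d [  0.    0.  -26.6] rows>= 6.4
rv [ 0.     0.    -0.935] d [0. 0. 0.] rows>= 7.5
rv [0. 0. 0.] d [ 33.66 -10.63   0.5 ] rows>= 8.5
```

Call:
arm_command:
  deltas:
    - [0,0,0,-2,2.7,4,-0.4]
    - [0,0,0,-2,2.7,8,-0.4]
    - [0,0,0,-2,2.7,12,-0.4]
    - [0,0,0,-2,2.7,16,-0.4]
    - [0,0,0,-2,2.7,18.5,-0.4]
    - [0,0,0,-2,2.7,19.6,0]
    - [0,0,0,-2,2.7,19.6,0.2]
    - [0,0,0,-2,2.7,19.6,1]

```text
time_s: 26.97
tcp_pos: [0.4593, 0.3452, 0.0249]
ee_rot: [[-0.839, -0.545, 0.004], [-0.545, 0.839, 0.004], [-0.005, 0.001, -1.0]]
wrist_force: [0.3, -0.2, 1.3]
gripper_width: 0.554
gripper_force: 0.0
```

Call:
arm_command:
  deltas:
    - [0,0,0,0,0,0,1]
    - [0,0,0,0,0,0,1]
    - [0,0,0,0,0,0,1]
    - [0,0,0,0,0,0,1]
    - [0,0,0,0,0,0,1]
    - [0,0,0,0,0,0,1]
    - [0,0,0,0,0,-2,1]
    - [0,0,0,0,0,-5,1]

```text
time_s: 27.63
tcp_pos: [0.4556, 0.3415, 0.0702]
ee_rot: [[-0.839, -0.544, -0.005], [-0.543, 0.839, -0.005], [0.007, -0.002, -1.0]]
wrist_force: [0.2, 0.0, -0.7]
gripper_width: 0.242
gripper_force: 30.0
```

Call:
arm_command:
  deltas:
    - [0,0,0,0,0,-4,1]
    - [0,0,0,0,0,-8,1]
    - [0,0,0,0,0,-12,1]
    - [0,0,-0.12,0,0,-16,1]
    - [0,0,-0.24,0,0,-20,1]
    - [0,0,-0.36,0,0,-21.5,1]
    - [0,0,-0.48,0,0,-21.5,1]
    - [0,0,-0.6,0,0,-21.5,1]

```text
time_s: 28.3
tcp_pos: [0.4573, 0.3436, 0.2893]
ee_rot: [[-0.38, -0.925, 0.002], [-0.925, 0.38, 0.003], [-0.004, -0.001, -1.0]]
wrist_force: [-0.4, -0.8, -1.1]
gripper_width: 0.244
gripper_force: 30.0
```

Call:
arm_command:
  deltas:
    - [0,0,-0.12,0,0,0,1]
    - [0,0,-0.24,0,0,0,1]
    - [0,0,-0.31,0,0,0,1]
    - [0,0,-0.31,0,0,0,1]

```text
time_s: 28.63
tcp_pos: [0.4569, 0.3431, 0.2872]
ee_rot: [[-0.084, -0.996, -0.0], [-0.996, 0.084, -0.0], [0.0, 0.0, -1.0]]
wrist_force: [-1.2, 0.4, -0.5]
gripper_width: 0.242
gripper_force: 30.0
```

```bash
python3 - <<'E'
from h import *
st(); plan([wp(-54,-25,.265)])
E
```

```text
tcp [0.4569 0.3431 0.2872] cab [-162.7  309.6  287.2] yaw -94.83 F [-1.2  0.4 -0.5] w 0.242 gf 30.0 t 28.6333 j6 -58.0
rv [ 0.    -0.    -0.008] d [ 33.37 -11.13   0.32] rows>= 8.4
```

Call:
arm_command:
  deltas:
    - [0,0,-0.008,4,-1.3,0,1]
    - [0,0,-0.008,8,-2.6,0,1]
    - [0,0,-0.008,12,-4,0,1]
    - [0,0,-0.008,16,-5.3,0,1]
    - [0,0,-0.008,20,-6.6,0,1]
    - [0,0,-0.008,24,-8,0,1]
    - [0,0,-0.008,28,-9.3,0,1]
    - [0,0,-0.008,31.5,-10.5,0,1]

```text
time_s: 29.3
tcp_pos: [0.5347, 0.0184, 0.2875]
ee_rot: [[-0.08, -0.997, 0.0], [-0.997, 0.08, 0.0], [-0.0, -0.0, -1.0]]
wrist_force: [0.6, 0.1, 0.0]
gripper_width: 0.246
gripper_force: 30.0
```

Call:
arm_command:
  deltas:
    - [0.1,0,0,1.9,-0.6,1,1]
    - [0.1,0,0,1.9,-0.6,2.3,1]
    - [0.1,0,0,1.9,-0.6,2.3,1]
    - [0.1,0,0,1.9,-0.6,2.3,1]

```text
time_s: 29.63
tcp_pos: [0.5391, 0.0008, 0.2641]
ee_rot: [[-0.079, -0.992, 0.098], [-0.997, 0.079, -0.008], [0.0, -0.099, -0.995]]
wrist_force: [0.9, -0.5, 0.1]
gripper_width: 0.244
gripper_force: 30.0
```

```bash
python3 - <<'E'
from h import *
st(); plan([wp(-54,-25,.156)])
E
```

```text
tcp [0.5391 0.0008 0.2641] cab [-54.6 -25.5 264.1] yaw -94.53 F [ 0.9 -0.5  0.1] w 0.244 gf 30.0 t 29.6333 j6 -24.3
rv [-0.099 -0.    -0.002] d [-0.05  0.82  8.87] rows>= 2.1
```

Same routine: release, move to the lever, swing, return.

Call:
arm_command:
  deltas:
    - [0,0,0,0,0.3,3.5,1]
    - [0,0,0,0,0.7,7,1]
    - [0,0,0,0,0.8,8.4,1]
    - [0,0,0,0,0.8,8.9,1]
    - [0,0,0,0,0.8,8.9,1]
    - [0,0,0,0,0.8,8.9,1]
    - [0,0,0,0,0.8,8.9,0]
    - [0,0,0,0,0.8,8.9,0]

```text
time_s: 30.3
tcp_pos: [0.5416, 0.0015, 0.1768]
ee_rot: [[-0.077, -0.992, 0.103], [-0.997, 0.077, -0.007], [-0.001, -0.104, -0.995]]
wrist_force: [0.4, -0.2, -0.0]
gripper_width: 0.323
gripper_force: 0.0
```

Call:
arm_command:
  deltas:
    - [0,0,0,0,0,0,0]
    - [0,0,0,0,0,0,0]
    - [0,0,0,0,0,0,0]
    - [0,0,0,0,-0.3,-3,0]
    - [0,0,0,0,-0.7,-7,0]
    - [0,0,0,0,-1.2,-12,0]
    - [-0.1,0,0,0,-1.6,-16,0]
    - [-0.1,0,0,0,-1.6,-16,0]

```text
time_s: 30.97
tcp_pos: [0.5426, 0.001, 0.342]
ee_rot: [[-0.077, -0.997, 0.008], [-0.997, 0.077, 0.001], [-0.002, -0.008, -1.0]]
wrist_force: [1.5, -0.0, 1.5]
gripper_width: 0.502
gripper_force: 0.0
```

Call:
arm_command:
  deltas:
    - [0,0,0,3.5,2.5,0,1]
    - [0,0,0,7,5.2,0,1]
    - [0,0,0,10,8,0,1]
    - [0,0,0,13,10.5,0,1]
    - [0,0,0,14.9,11.4,2,1]
    - [0,0,0,14.9,11.4,6,1]
    - [0,0,0,14.9,11.4,9,1]
    - [0,0,0,14.9,11.4,10,1]

```text
time_s: 31.63
tcp_pos: [0.4118, -0.1389, 0.2317]
ee_rot: [[-0.08, -0.997, -0.007], [-0.997, 0.08, 0.002], [-0.001, 0.007, -1.0]]
wrist_force: [-0.2, -0.5, 0.8]
gripper_width: 0.025
gripper_force: 0.0
```

Call:
arm_command:
  deltas:
    - [0,0,0,0,0,0,1]
    - [0,0,0,0,0,0,1]

```text
time_s: 31.8
tcp_pos: [0.4153, -0.1389, 0.236]
ee_rot: [[-0.077, -0.997, 0.0], [-0.997, 0.077, -0.0], [0.0, -0.0, -1.0]]
wrist_force: [0.2, 0.4, -0.1]
gripper_width: 0.008
gripper_force: 0.0
```

```bash
python3 - <<'E'
from h import *
st(); plan([wp(-167,-175,.215)])
E
```

```text
tcp [ 0.4153 -0.1389  0.236 ] cab [-167.4 -174.2  236. ] yaw -94.43 F [ 0.2  0.4 -0.1] w 0.008 gf 0.0 t 31.8 j6 -7.4
rv [-0.    -0.    -0.001] d [ 0.08 -0.04  0.2 ] rows>= 0.1
```

Call:
arm_command:
  deltas:
    - [0,0,0,0,-1,0,1]
    - [0,0,0,0,-2.2,0,1]
    - [0,0,0,0,-3.4,0,1]
    - [0,0,0,0,-4.6,0,1]
    - [0,0,0,0,-5.8,0,1]
    - [0,0,0,0,-7,0,1]
    - [0,0,0,0,-8.2,0,1]
    - [0,0,0,0,-9.4,0,1]

```text
time_s: 32.47
tcp_pos: [0.5098, -0.1464, 0.2378]
ee_rot: [[-0.077, -0.997, -0.0], [-0.997, 0.077, -0.001], [0.001, 0.0, -1.0]]
wrist_force: [-5.7, -0.3, 6.3]
gripper_width: 0.002
gripper_force: 3.4
```

Call:
arm_command:
  deltas:
    - [0,0,0,0,-1.2,0,1]
    - [0,0,0,0,-2.4,0,1]
    - [0,0,0,0,-3.6,0,1]
    - [0,0,0,0,-4.8,0,1]
    - [0,0,0,0,-6,0,1]
    - [0,0,0,0,-7.2,0,1]
    - [0,0,0,0,-7.2,0,1]
    - [0,0,0,0,-7.2,0,1]

```text
time_s: 33.13
tcp_pos: [0.5723, -0.1509, 0.2331]
ee_rot: [[-0.079, -0.997, -0.026], [-0.997, 0.079, 0.003], [-0.001, 0.026, -1.0]]
wrist_force: [-20.3, 3.7, 3.7]
gripper_width: 0.003
gripper_force: 10.5
```

Call:
arm_command:
  deltas:
    - [0,0,0,0,2,0,1]
    - [0,0,0,0,4,0,1]
    - [0,0,0,0,6,0,1]
    - [0,0,0,0,8,0,1]
    - [0,0,0,0,10,0,1]
    - [0,0,0,0,12,0,1]
    - [0,0,0,0,14.5,0,1]
    - [0,0,0,0,16.6,0,1]

```text
time_s: 33.8
tcp_pos: [0.4154, -0.1386, 0.2365]
ee_rot: [[-0.077, -0.997, 0.002], [-0.997, 0.077, 0.0], [-0.0, -0.002, -1.0]]
wrist_force: [0.5, -0.0, 0.0]
gripper_width: 0.007
gripper_force: 0.0
```

Call:
arm_command:
  deltas:
    - [0,0,0,0,0,0,1]
    - [0,0,0,0,0.5,-4,-0.4]
    - [0,0,0,0,0.5,-8,-0.4]
    - [0,0,0,-3,0.5,-11,-0.4]
    - [0,0,-0.12,-7,0.5,-13,-0.4]
    - [0,0,-0.24,-11,0.5,-13,-0.4]
    - [0,0,-0.36,-15,0.5,-13,-0.4]
    - [0,0,-0.48,-19,0.5,-13,-0.4]

```text
time_s: 34.47
tcp_pos: [0.4264, 0.0538, 0.368]
ee_rot: [[0.397, -0.918, 0.005], [-0.918, -0.397, 0.002], [-0.0, -0.006, -1.0]]
wrist_force: [2.0, 0.4, -1.1]
gripper_width: 0.451
gripper_force: 0.0
```

Call:
arm_command:
  deltas:
    - [0,0,-0.12,0,0,0,-0.4]
    - [0,0,-0.24,0,0,0,-0.4]
    - [0,0,-0.36,0,0,0,-0.4]
    - [0,0,-0.48,0,0,0,-0.4]
    - [0,0,-0.6,0,0,0,-0.4]
    - [0,0,-0.72,0,0,0,-0.4]
    - [0,0,-0.84,0,0,0,-0.4]
    - [0,0,-0.96,0,0,0,-0.4]

```text
time_s: 35.13
tcp_pos: [0.4267, 0.052, 0.3671]
ee_rot: [[0.98, -0.201, 0.003], [-0.201, -0.98, 0.001], [0.003, -0.002, -1.0]]
wrist_force: [0.4, -0.4, 0.1]
gripper_width: 0.696
gripper_force: 0.0
```

```bash
python3 - <<'E'
from h import *
st(); plan([(.58,.332,.24,-11.6)]); shot('wrist','w7')
E
```

```text
tcp [0.4267 0.052  0.3671] cab [-170.6   17.   367.1] yaw -11.57 F [ 0.4 -0.4  0.1] w 0.696 gf 0.0 t 35.1333 j6 49.6
rv [-0.002 -0.003  0.001] d [  9.37 -30.49  10.88] rows>= 8.1
```

Call:
arm_command:
  deltas:
    - [0,0,0,1,-4,0,-0.4]
    - [0,0,0,2,-8,0,-0.4]
    - [0,0,0,4,-12,0,-0.4]
    - [0,0,0,5.5,-16,0,-0.4]
    - [0,0,0,7,-20,2,-0.4]
    - [0,0,0,8.5,-24,4,-0.4]
    - [0,0,0,9.4,-27,6,-0.4]
    - [0,0,0,9.4,-30,8,-0.4]

```text
time_s: 35.85
tcp_pos: [0.5809, 0.3243, 0.2876]
ee_rot: [[0.978, -0.21, 0.003], [-0.21, -0.978, 0.002], [0.003, -0.002, -1.0]]
wrist_force: [-0.1, -0.1, 0.1]
gripper_width: 0.7
gripper_force: 0.0
```

Call:
arm_command:
  deltas:
    - [0,0,0,0,-0.4,3,-0.4]
    - [0,0,0,0,-0.4,3,-0.4]
    - [0,0,0,0,-0.4,3,-0.4]

```text
time_s: 36.1
tcp_pos: [0.579, 0.326, 0.2565]
ee_rot: [[0.978, -0.207, -0.002], [-0.207, -0.978, -0.003], [-0.002, 0.004, -1.0]]
wrist_force: [-0.1, 0.1, 0.5]
gripper_width: 0.703
gripper_force: 0.0
```

```bash
python3 - <<'E'
from h import *
st(); c=shot('wrist','w8');im=cv2.resize(c['pixels'],(800,600),interpolation=cv2.INTER_CUBIC)
cv2.imwrite('pics/w8b.png',im)
E
```

```text
tcp [0.579  0.326  0.2565] cab [-39.6 301.8 256.5] yaw -11.97 F [-0.1  0.1  0.5] w 0.703 gf 0.0 t 36.1 j6 34.7
```

View pics/w8b.png

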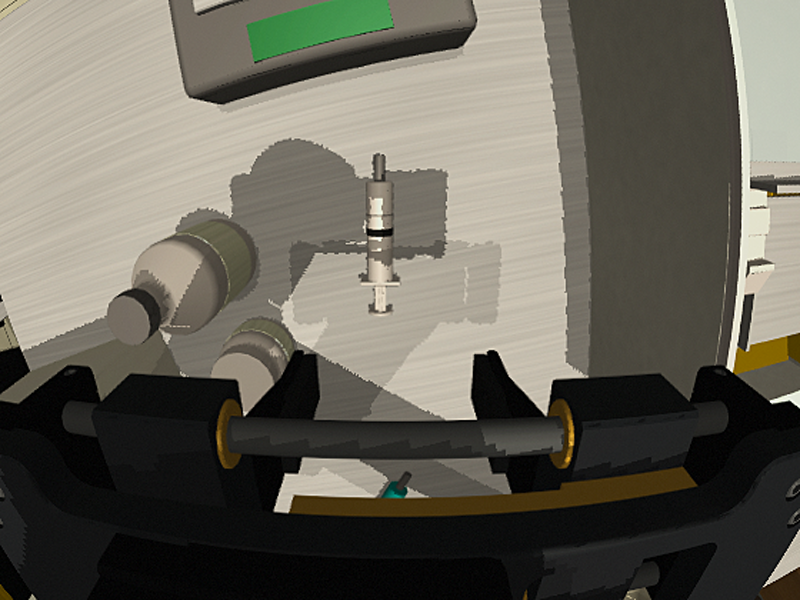

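A's cap is at (379,155) and its disc at (380,314). The spray's foot reaches (258,255) at its nearest, so I'll check the clearance.

```bash
python3 - <<'E'
from h import *
c=load('w8'); o=syr(c,'A',(379,155),(380,314))
a=np.radians(-12);ex=np.array([np.cos(a),np.sin(a)]);ey=np.array([-np.sin(a),np.cos(a)])
for q in [(258,255),(243,225),(248,285),(293,345),(290,375)]:
    p=pt(c,q[0]*.7,q[1]*.7,.0,True)[:2]; print(q,p.round(3),'along/across A',((p-o)@ex).round(3),((p-o)@ey).round(3))
plan([(*o,.004,-12)])
E
```

```text
A origin [0.5917 0.3353] dir -12.1 L 0.1387
(258, 255) [0.602 0.446] along/across A -0.013 0.111
(243, 225) [0.631 0.452] along/across A 0.015 0.123
(248, 285) [0.577 0.464] along/across A -0.042 0.123
(293, 345) [0.51  0.438] along/across A -0.101 0.084
(290, 375) [0.48  0.451] along/across A -0.134 0.09
rv [-0.    -0.002  0.   ] d [ 0.92 -1.16 23.63] rows>= 5.7
```

The clearance is 16 mm, so I'll grasp A.

Call:
arm_command:
  deltas:
    - [0,0,0,0.9,-1.1,4,-0.4]
    - [0,0,0,0.9,-1.1,8,-0.4]
    - [0,0,0,0.9,-1.1,12,-0.4]
    - [0,0,0,0.9,-1.1,16,-0.4]
    - [0,0,0,0.9,-1.1,20,-0.4]
    - [0,0,0,0.9,-1.1,22.5,0]
    - [0,0,0,0.9,-1.1,23.5,0.2]
    - [0,0,0,0.9,-1.1,23.5,0.2]

```text
time_s: 36.82
tcp_pos: [0.5904, 0.3341, 0.0232]
ee_rot: [[0.978, -0.208, 0.0], [-0.208, -0.978, -0.001], [0.0, 0.0, -1.0]]
wrist_force: [0.2, -0.1, 0.3]
gripper_width: 0.552
gripper_force: 0.0
```

Call:
arm_command:
  deltas:
    - [0,0,0,0,0,0,1]
    - [0,0,0,0,0,0,1]
    - [0,0,0,0,0,0,1]
    - [0,0,0,0,0,0,1]
    - [0,0,0,0,0,0,1]
    - [0,0,0,0,0,0,1]
    - [0,0,0,0,0,-2,1]
    - [0,0,0,0,0,-5,1]

```text
time_s: 37.48
tcp_pos: [0.5877, 0.3331, 0.0704]
ee_rot: [[0.978, -0.207, -0.006], [-0.208, -0.978, -0.004], [-0.005, 0.006, -1.0]]
wrist_force: [-0.4, 0.3, 0.2]
gripper_width: 0.242
gripper_force: 30.0
```

Call:
arm_command:
  deltas:
    - [0,0,0,0,0,-4,1]
    - [0,0,0,0,0,-8,1]
    - [0,0,0,0,0,-12,1]
    - [0,0,0,0,0,-16,1]
    - [0,0,0.12,0,0,-20,1]
    - [0,0,0.24,0,0,-21.5,1]
    - [0,0,0.36,0,0,-21.5,1]
    - [0,0,0.48,0,0,-21.5,1]

```text
time_s: 38.15
tcp_pos: [0.5899, 0.3349, 0.2906]
ee_rot: [[0.769, -0.64, 0.003], [-0.64, -0.769, 0.003], [0.0, -0.005, -1.0]]
wrist_force: [-0.2, -0.3, -1.3]
gripper_width: 0.243
gripper_force: 30.0
```

Call:
arm_command:
  deltas:
    - [0,0,0.12,0,0,0,1]
    - [0,0,0.24,0,0,0,1]
    - [0,0,0.36,0,0,0,1]
    - [0,0,0.48,0,0,0,1]
    - [0,0,0.6,0,0,0,1]
    - [0,0,0.72,0,0,0,1]
    - [0,0,0.84,0,0,0,1]
    - [0,0,0.95,0,0,0,1]

```text
time_s: 38.82
tcp_pos: [0.5895, 0.3345, 0.2881]
ee_rot: [[-0.073, -0.997, -0.0], [-0.997, 0.073, 0.0], [-0.0, 0.0, -1.0]]
wrist_force: [0.2, 0.5, 0.0]
gripper_width: 0.243
gripper_force: 30.0
```

```bash
python3 - <<'E'
from h import *
st(); plan([wp(-54,-25,.265)])
E
```

```text
tcp [0.5895 0.3345 0.2881] cab [-29.9 311.2 288.1] yaw -94.2 F [0.2 0.5 0. ] w 0.243 gf 30.0 t 38.8167 j6 -47.4
rv [0.    0.    0.004] d [33.61  2.52  0.41] rows>= 8.1
```

Call:
arm_command:
  deltas:
    - [0,0,0.004,4,0.3,0,1]
    - [0,0,0.004,8,0.6,0,1]
    - [0,0,0.004,12,1,0,1]
    - [0,0,0.004,16,1.3,0,1]
    - [0,0,0.004,20,1.6,0,1]
    - [0,0,0.004,24,1.9,0,1]
    - [0,0,0.004,28,2.2,0,1]
    - [0,0,0.004,31.5,2.5,0,1]

```text
time_s: 39.48
tcp_pos: [0.5425, 0.0199, 0.2885]
ee_rot: [[-0.072, -0.997, 0.001], [-0.997, 0.072, 0.0], [-0.0, -0.0, -1.0]]
wrist_force: [1.1, -0.2, -0.1]
gripper_width: 0.241
gripper_force: 30.0
```

Call:
arm_command:
  deltas:
    - [0.1,0,0,2.1,0,1,1]
    - [0.1,0,0,2.1,0,2.4,1]
    - [0.1,0,0,2.1,0,2.4,1]
    - [0.1,0,0,2.1,0,2.4,1]

```text
time_s: 39.82
tcp_pos: [0.5418, 0.0009, 0.2642]
ee_rot: [[-0.072, -0.992, 0.099], [-0.997, 0.071, -0.007], [0.0, -0.099, -0.995]]
wrist_force: [0.8, 0.8, -0.6]
gripper_width: 0.242
gripper_force: 30.0
```

```bash
python3 - <<'E'
from h import *
st(); plan([wp(-54,-25,.156)])
E
```

```text
tcp [0.5418 0.0009 0.2642] cab [-51.9 -25.2 264.2] yaw -94.11 F [ 0.8  0.8 -0.6] w 0.242 gf 30.0 t 39.8167 j6 -23.7
rv [-0.1    0.     0.005] d [-0.02  1.1   8.86] rows>= 2.1
```

Call:
arm_command:
  deltas:
    - [0,0,0,0,0.4,3.5,1]
    - [0,0,0,0,0.9,7,1]
    - [0,0,0,0,1.1,8.4,1]
    - [0,0,0,0,1.1,8.9,1]
    - [0,0,0,0,1.1,8.9,1]
    - [0,0,0,0,1.1,8.9,1]
    - [0,0,0,0,1.1,8.9,0]
    - [0,0,0,0,1.1,8.9,0]

```text
time_s: 40.48
tcp_pos: [0.5414, 0.0017, 0.1763]
ee_rot: [[-0.071, -0.992, 0.103], [-0.997, 0.071, -0.006], [-0.001, -0.104, -0.995]]
wrist_force: [-0.8, -0.3, 0.7]
gripper_width: 0.32
gripper_force: 0.0
```

Call:
arm_command:
  deltas:
    - [0,0,0,0,0,0,0]
    - [0,0,0,0,0,0,0]
    - [0,0,0,0,0,0,0]
    - [0,0,0,0,-0.3,-3,0]
    - [0,0,0,0,-0.7,-7,0]
    - [0,0,0,0,-1.2,-12,0]
    - [-0.1,0,0,0,-1.6,-16,0]
    - [-0.1,0,0,0,-1.6,-16,0]

```text
time_s: 41.15
tcp_pos: [0.5423, 0.0012, 0.3415]
ee_rot: [[-0.071, -0.997, 0.008], [-0.997, 0.071, 0.001], [-0.002, -0.008, -1.0]]
wrist_force: [1.7, 0.1, 0.6]
gripper_width: 0.501
gripper_force: 0.0
```

Call:
arm_command:
  deltas:
    - [0,0,0,3.5,2.5,0,1]
    - [0,0,0,7,5.2,0,1]
    - [0,0,0,10,8,0,1]
    - [0,0,0,13,10.5,0,1]
    - [0,0,0,14.9,11.4,2,1]
    - [0,0,0,14.9,11.4,6,1]
    - [0,0,0,14.9,11.4,9,1]
    - [0,0,0,14.9,11.4,10,1]

```text
time_s: 41.82
tcp_pos: [0.4123, -0.1394, 0.2312]
ee_rot: [[-0.074, -0.997, -0.007], [-0.997, 0.074, 0.002], [-0.001, 0.007, -1.0]]
wrist_force: [-0.4, 0.3, -0.1]
gripper_width: 0.029
gripper_force: 0.0
```

Call:
arm_command:
  deltas:
    - [0,0,0,0,0,0,1]
    - [0,0,0,0,0,0,1]

```text
time_s: 41.98
tcp_pos: [0.4159, -0.1395, 0.2355]
ee_rot: [[-0.071, -0.997, 0.0], [-0.997, 0.071, -0.0], [0.0, -0.0, -1.0]]
wrist_force: [-0.4, -0.1, 0.2]
gripper_width: 0.001
gripper_force: 0.0
```

```bash
python3 - <<'E'
from h import *
st(); plan([wp(-167,-175,.215)])
E
```

```text
tcp [ 0.4159 -0.1395  0.2355] cab [-166.8 -174.7  235.5] yaw -94.08 F [-0.4 -0.1  0.2] w 0.001 gf 0.0 t 41.9833 j6 -6.9
rv [-0.    -0.     0.006] d [0.03 0.02 0.15] rows>= 0.0
```

Call:
arm_command:
  deltas:
    - [0,0,0,0,-1,0,1]
    - [0,0,0,0,-2.2,0,1]
    - [0,0,0,0,-3.4,0,1]
    - [0,0,0,0,-4.6,0,1]
    - [0,0,0,0,-5.8,0,1]
    - [0,0,0,0,-7,0,1]
    - [0,0,0,0,-8.2,0,1]
    - [0,0,0,0,-9.4,0,1]

```text
time_s: 42.65
tcp_pos: [0.5102, -0.1464, 0.2371]
ee_rot: [[-0.071, -0.997, -0.001], [-0.997, 0.071, -0.001], [0.001, 0.0, -1.0]]
wrist_force: [-5.9, -0.2, 5.8]
gripper_width: 0.006
gripper_force: 3.3
```

Call:
arm_command:
  deltas:
    - [0,0,0,0,-1.2,0,1]
    - [0,0,0,0,-2.4,0,1]
    - [0,0,0,0,-3.6,0,1]
    - [0,0,0,0,-4.8,0,1]
    - [0,0,0,0,-6,0,1]
    - [0,0,0,0,-7.2,0,1]
    - [0,0,0,0,-7.2,0,1]
    - [0,0,0,0,-7.2,0,1]

```text
time_s: 43.32
tcp_pos: [0.5724, -0.1505, 0.2328]
ee_rot: [[-0.073, -0.997, -0.026], [-0.997, 0.073, 0.003], [-0.001, 0.027, -1.0]]
wrist_force: [-21.5, 4.6, 4.5]
gripper_width: 0.005
gripper_force: 11.3
```

Call:
arm_command:
  deltas:
    - [0,0,0,0,2,0,1]
    - [0,0,0,0,4,0,1]
    - [0,0,0,0,6,0,1]
    - [0,0,0,0,8,0,1]
    - [0,0,0,0,10,0,1]
    - [0,0,0,0,12,0,1]
    - [0,0,0,0,14.5,0,1]
    - [0,0,0,0,16.6,0,1]

```text
time_s: 43.98
tcp_pos: [0.4159, -0.1391, 0.236]
ee_rot: [[-0.071, -0.997, 0.002], [-0.997, 0.071, 0.0], [-0.0, -0.002, -1.0]]
wrist_force: [0.0, 0.3, 1.1]
gripper_width: 0.006
gripper_force: 0.0
```

Call:
arm_command:
  deltas:
    - [0,0,0,0,0,0,1]
    - [0,0,0,0,0.5,-4,1]
    - [0,0,0,0,0.5,-8,1]
    - [0,0,0,0,0.5,-12,1]
    - [0,0,0,-4,-3,-13,1]
    - [0,0,0,-8,-6,-13,1]
    - [0,0,0,-12,-9,-13,1]
    - [0,0,0,-15,-11.5,-13,1]

```text
time_s: 44.65
tcp_pos: [0.526, -0.0153, 0.3672]
ee_rot: [[-0.071, -0.997, 0.005], [-0.997, 0.071, 0.001], [-0.001, -0.005, -1.0]]
wrist_force: [1.0, -0.3, -0.6]
gripper_width: 0.004
gripper_force: 0.0
```

```bash
python3 - <<'E'
from h import *
st(); t=shot('top','t3');s=shot('scene','s3');c=shot('wrist','w9')
o=np.zeros((600,800,3),np.uint8)
o[:300,:400]=cv2.resize(t['pixels'],(400,300),interpolation=cv2.INTER_AREA);o[:300,400:]=cv2.resize(s['pixels'],(400,300),interpolation=cv2.INTER_AREA)
o[300:,:]=cv2.resize(c['pixels'][60:270],(800,300),interpolation=cv2.INTER_AREA)
cv2.imwrite('pics/m1.png',o)
E
```

```text
tcp [ 0.526  -0.0153  0.3672] cab [-66.4 -42.5 367.2] yaw -94.1 F [ 1.  -0.3 -0.6] w 0.004 gf 0.0 t 44.65 j6 -20.1
```

View pics/m1.png

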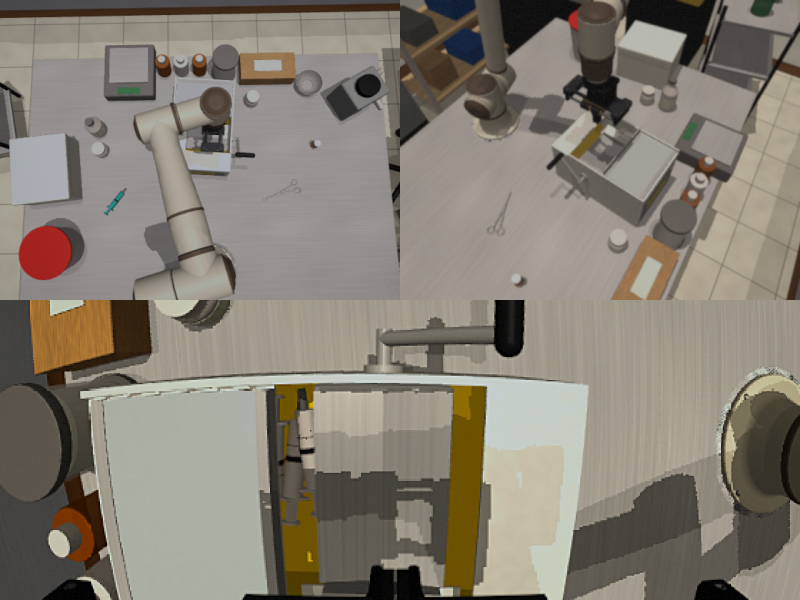

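The table is clear of white syringes, the tray is empty, and the syringes lie in the container around (300,450). Only the turquoise one is left on the table. Next I'll close the door from behind the lip.

Call:
arm_command:
  deltas:
    - [0,0,0,-1.2,-4,0,1]
    - [0,0,0,-2.5,-8,0,1]
    - [0,0,0,-2.5,-10.2,0,1]
    - [0,0,0,-2.5,-10.2,0,1]
    - [0,0,0,-2.5,-10.2,0,1]

```text
time_s: 45.22
tcp_pos: [0.628, 0.0001, 0.3643]
ee_rot: [[-0.072, -0.997, -0.001], [-0.997, 0.072, -0.0], [0.0, 0.001, -1.0]]
wrist_force: [1.2, -0.5, 0.6]
gripper_width: 0.007
gripper_force: 0.0
```

```bash
python3 - <<'E'
from h import *
st(); plan([wp(50,0,.213),wp(-110,0,.213)])
E
```

```text
tcp [6.280e-01 1.000e-04 3.643e-01] cab [ 34.  -19.4 364.3] yaw -94.15 F [ 1.2 -0.5  0.6] w 0.007 gf 0.0 t 45.2167 j6 -18.9
rv [ 0.001 -0.     0.004] d [-1.94 -1.61 13.23] rows>= 3.2
rv [0. 0. 0.] d [ 0. 16.  0.] rows>= 3.8
```

Call:
arm_command:
  deltas:
    - [0,0,0,-1.9,-2.1,2,1]
    - [0,0,0,-1.9,-2.1,5,1]
    - [0,0,0,-1.9,-2.1,9,1]
    - [0,0,0,-1.9,-2.1,12,1]
    - [0,0,0,-1.9,-2.1,13.2,1]
    - [0,0,0,-1.9,-2.1,13.2,1]
    - [0,0,0,-1.9,-2.1,13.2,1]

```text
time_s: 45.8
tcp_pos: [0.6489, 0.0174, 0.2345]
ee_rot: [[-0.071, -0.997, 0.002], [-0.997, 0.071, -0.0], [0.0, -0.002, -1.0]]
wrist_force: [0.4, 0.1, 1.6]
gripper_width: 0.005
gripper_force: 0.0
```

Call:
arm_command:
  deltas:
    - [0,0,0,0,1.5,0,1]
    - [0,0,0,0,3,0,1]
    - [0,0,0,0,4.5,0,1]
    - [0,0,0,0,6,0,1]
    - [0,0,0,0,7.5,0,1]
    - [0,0,0,0,9,0,1]
    - [0,0,0,0,10.5,0,1]
    - [0,0,0,0,12,0,1]

```text
time_s: 46.47
tcp_pos: [0.5336, 0.0274, 0.237]
ee_rot: [[-0.071, -0.997, 0.017], [-0.997, 0.071, 0.004], [-0.005, -0.016, -1.0]]
wrist_force: [41.4, -13.3, -28.6]
gripper_width: 0.005
gripper_force: 23.6
```

```bash
python3 - <<'E'
from h import *
st()
E
```

```text
tcp [0.5336 0.0274 0.237 ] cab [-62.1   0.6 237. ] yaw -94.06 F [ 41.4 -13.3 -28.6] w 0.005 gf 23.6 t 46.4667 j6 -24.6
```

Something stops the door at about 43 mm. I'll back off, lift and look.

Call:
arm_command:
  deltas:
    - [0,0,0,0,-2,0,1]
    - [0,0,0,0,-4,0,1]
    - [0,0,0,0,-5,-3,1]
    - [0,0,0,0,-5,-7,1]
    - [0,0,0,0,-5,-11,1]
    - [0,0,0,0,-5,-15,1]
    - [0,0,0,0,-5,-15,1]

```text
time_s: 47.05
tcp_pos: [0.5821, 0.0221, 0.3966]
ee_rot: [[-0.071, -0.997, 0.024], [-0.997, 0.071, 0.002], [-0.004, -0.024, -1.0]]
wrist_force: [1.3, -0.2, 2.0]
gripper_width: 0.004
gripper_force: 0.0
```

Call:
arm_command:
  deltas:
    - [0,0,0,-4,0,0,1]
    - [0,0,0,-8,0,0,1]
    - [0,0,0,-12,0,0,1]
    - [0,0,0,-12,0,0,1]
    - [0,0,0,-12,0,0,1]

```text
time_s: 47.47
tcp_pos: [0.5878, 0.1444, 0.3853]
ee_rot: [[-0.068, -0.998, 0.004], [-0.998, 0.068, 0.002], [-0.002, -0.004, -1.0]]
wrist_force: [0.8, -0.0, 0.1]
gripper_width: 0.005
gripper_force: 0.0
```

```bash
python3 - <<'E'
from h import *
st(); c=shot('wrist','w10'); s=shot('scene','s4'); t=shot('top','t4')
o=np.zeros((600,800,3),np.uint8)
o[:]=cv2.resize(c['pixels'][20:320,100:500],(800,600),interpolation=cv2.INTER_CUBIC)
cv2.imwrite('pics/m2.png',o)
E
```

```text
tcp [0.5878 0.1444 0.3853] cab [-17.  121.4 385.3] yaw -93.92 F [ 0.8 -0.   0.1] w 0.005 gf 0.0 t 47.4667 j6 -33.0
```

View pics/m2.png

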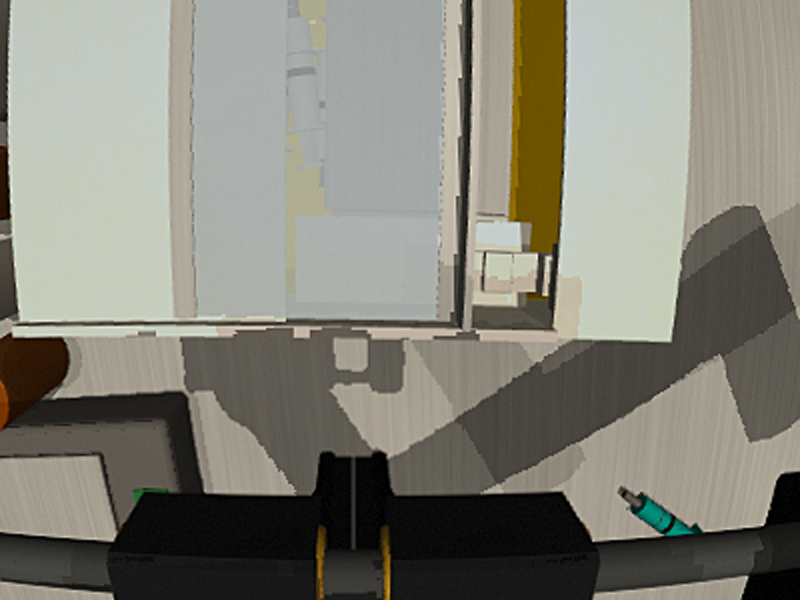

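The hook, at (510,270), has its barb just at the rim edge, so it stopped at the catch ramp while I was pushing fast. I'll retry slowly.

Call:
arm_command:
  deltas:
    - [0,0,0,4,0,0,1]
    - [0,0,0,8,0,0,1]
    - [0,0,0,8,1.5,3,1]
    - [0,0,0,8,1.5,7,1]
    - [0,0,0,8,1.5,11,1]
    - [0,0,0,8,1.5,14,1]
    - [0,0,0,8,1.5,15.3,1]
    - [0,0,0,8,1.5,15.3,1]

```text
time_s: 48.28
tcp_pos: [0.5651, 0.062, 0.227]
ee_rot: [[-0.074, -0.997, -0.006], [-0.997, 0.074, -0.002], [0.002, 0.006, -1.0]]
wrist_force: [-0.4, -0.3, 0.2]
gripper_width: 0.006
gripper_force: 0.0
```

Call:
arm_command:
  deltas:
    - [0,0,0,0,0.5,0,1]
    - [0,0,0,0,1,0,1]
    - [0,0,0,0,1.5,0,1]
    - [0,0,0,0,2,0,1]
    - [0,0,0,0,2.3,0,1]
    - [0,0,0,0,2.6,0,1]
    - [0,0,0,0,2.9,0,1]
    - [0,0,0,0,2.9,0,1]

```text
time_s: 48.95
tcp_pos: [0.5385, 0.0662, 0.2307]
ee_rot: [[-0.071, -0.997, 0.002], [-0.997, 0.071, 0.0], [-0.001, -0.002, -1.0]]
wrist_force: [0.7, 0.6, -0.1]
gripper_width: 0.005
gripper_force: 0.4
```

```bash
python3 - <<'E'
from h import *
st()
E
```

```text
tcp [0.5385 0.0662 0.2307] cab [-60.3  39.7 230.7] yaw -94.07 F [ 0.7  0.6 -0.1] w 0.005 gf 0.4 t 48.95 j6 -28.2
```

Call:
arm_command:
  deltas:
    - [0,0,0,0,0.2,0,1]
    - [0,0,0,0,0.4,0,1]
    - [0,0,0,0,0.6,0,1]
    - [0,0,0,0,0.6,0,1]

```text
time_s: 49.28
tcp_pos: [0.5376, 0.0664, 0.2309]
ee_rot: [[-0.071, -0.997, 0.013], [-0.997, 0.071, 0.001], [-0.001, -0.013, -1.0]]
wrist_force: [15.5, -6.0, -7.8]
gripper_width: 0.006
gripper_force: 7.8
```

Call:
arm_command:
  deltas:
    - [0,0,0,0,0.2,0,1]
    - [0,0,0,0,0.4,0,1]
    - [0,0,0,0,0.6,0,1]
    - [0,0,0,0,0.6,0,1]

```text
time_s: 49.62
tcp_pos: [0.5369, 0.0665, 0.231]
ee_rot: [[-0.07, -0.997, 0.025], [-0.998, 0.07, 0.001], [-0.003, -0.025, -1.0]]
wrist_force: [31.4, -11.6, -18.2]
gripper_width: 0.005
gripper_force: 15.7
```

Call:
arm_command:
  deltas:
    - [0,0,0,0,-1.5,0,1]
    - [0,0,0,0,-3,-1,1]
    - [0,0,0,0,-3,-5,1]
    - [0,0,0,0,-3,-9,1]
    - [0,0,0,-3,-1,-12,1]
    - [0,0,0,-4.8,2.2,-12,1]
    - [0,0,0,-4.8,2.2,-12,1]
    - [0,0,0,-4.8,2.2,-12,1]

```text
time_s: 50.28
tcp_pos: [0.5066, 0.1174, 0.351]
ee_rot: [[-0.069, -0.998, 0.001], [-0.998, 0.069, 0.001], [-0.001, -0.001, -1.0]]
wrist_force: [0.4, -0.4, 0.6]
gripper_width: 0.006
gripper_force: 0.0
```

```bash
python3 - <<'E'
from h import *
st(); c=shot('wrist','w11'); s=shot('scene','s5')
print([ (P,proj(c,T(P,CAB),True).round(0)) for P in [(-122,88,200),(-108,88,189),(-76,88,205),(-122,66,200),(-122,114,200)]])
a,b=proj(c,T((-105,88,190),CAB),True).round().astype(int)
print(a,b)
o=np.zeros((600,800,3),np.uint8)
y0=max(0,b-75);x0=max(0,a-75)
o[:,:600]=cv2.resize(c['pixels'][y0:y0+150,x0:x0+150],(600,600),interpolation=cv2.INTER_CUBIC)
w=load('w10'); u,v=proj(w,T((-105,88,190),CAB),True).astype(int)
o[:300,600:]=cv2.resize(w['pixels'][v-37:v+38,u-25:u+25],(200,300),interpolation=cv2.INTER_CUBIC)
w=load('w9'); u,v=proj(w,T((-52,-25,137),CAB),True).astype(int);print('tray',u,v)
o[300:,600:]=cv2.resize(w['pixels'][max(0,v-90):v+60,u-90:u+10],(200,300))
print(y0,x0);cv2.imwrite('pics/m3.png',o)
E
```

```text
tcp [0.5066 0.1174 0.351 ] cab [-95.9  88.3 351. ] yaw -93.94 F [ 0.4 -0.4  0.6] w 0.006 gf 0.0 t 50.2833 j6 -34.9
[((-122, 88, 200), array([305., 198.])), ((-108, 88, 189), array([289., 195.])), ((-76, 88, 205), array([256., 200.])), ((-122, 66, 200), array([305., 176.])), ((-122, 114, 200), array([304., 224.]))]
286 195
tray 266 192
120 211
```

View pics/m3.png

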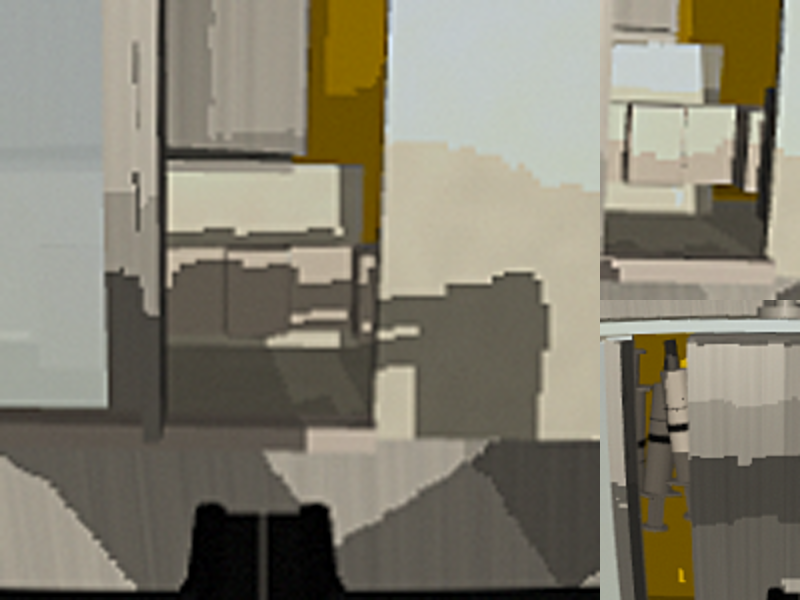

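The hook lies flat in the gap, with its front end at crop (370,300) against the rim edge at x = 385. I'll turn those pixels into cabinet coordinates.

```bash
python3 - <<'E'
from h import *
c=load('w11')
f=lambda q,z:cabc(pt(c,211+(q[0]+.5)/4-.5,120+(q[1]+.5)/4-.5,z,True)).round(0)
for n,q,z in [('liptop front',(163,230),.227),('liptop rear',(105,230),.227),('lip rear .205',(105,230),.205),('rim',(385,300),.2),('padF',(355,280),.1895),('padR',(225,280),.1895),('hooktip',(375,300),.19),('hook near-y edge',(300,345),.1895),('hook far-y',(300,245),.1895),('block xmax',(340,200),.19),('block y',(250,165),.19),('block ylow',(250,235),.19),('endwallbelow',(300,160),.164)]: print(n,f(q,z))
t=load('t1')
g=lambda q,z:cabc(pt(t,140+q[0]/2.857,110+q[1]/2.857,z)).round(0)
for q in [(322,150),(322,180),(318,195),(318,220)]: print(q,g(q,.19))
E
```

```text
liptop front [-74.  62. 227.]
liptop rear [-62.  62. 227.]
lip rear .205 [-59.  67. 205.]
rim [-124.   84.  200.]
padF [-117.   82.  190.]
padR [-86.  82. 190.]
hooktip [-122.   87.  190.]
hook near-y edge [-104.   99.  190.]
hook far-y [-104.   74.  190.]
block xmax [-113.   62.  190.]
block y [-92.  54. 190.]
block ylow [-92.  71. 190.]
endwallbelow [-105.   57.  164.]
(322, 150) [ 16.  87. 190.]
(322, 180) [-15.  85. 190.]
(318, 195) [-30.  88. 190.]
(318, 220) [-56.  87. 190.]
```

The lip is at x = -74, so the door is at 48 mm, and the barb tip is butting on the rim edge at -122. The cure is to press the pad with the fingertip and drag the door about 15 mm shut by friction, so the barb is carried under the catch. First I'll turn the tool so that its 19 mm side lies along x.

Call:
arm_command:
  deltas:
    - [0,0,-0.12,0,0,0,1]
    - [0,0,-0.24,0,0,0,1]
    - [0,0,-0.36,0,0,0,1]
    - [0,0,-0.48,0,0,0,1]
    - [0,0,-0.6,0,0,0,1]
    - [0,0,-0.72,0,0,0,1]
    - [0,0,-0.84,0,0,0,1]
    - [0,0,-0.96,0,0,0,1]

```text
time_s: 51.05
tcp_pos: [0.5082, 0.1154, 0.3488]
ee_rot: [[0.779, -0.627, -0.002], [-0.627, -0.779, -0.001], [-0.001, 0.002, -1.0]]
wrist_force: [-0.6, -0.2, 0.8]
gripper_width: 0.002
gripper_force: 0.0
```

Call:
arm_command:
  deltas:
    - [0,0,-0.12,0,0,0,1]
    - [0,0,-0.24,0,0,0,1]
    - [0,0,-0.36,0,0,0,1]
    - [0,0,-0.48,0,0,0,1]
    - [0,0,-0.6,0,0,0,1]
    - [0,0,-0.6,0,0,0,1]
    - [0,0,-0.6,0,0,0,1]

```text
time_s: 51.63
tcp_pos: [0.5081, 0.1157, 0.3491]
ee_rot: [[0.996, -0.087, -0.002], [-0.087, -0.996, -0.001], [-0.002, 0.001, -1.0]]
wrist_force: [-0.2, 0.1, -0.3]
gripper_width: 0.007
gripper_force: 0.0
```

```bash
python3 - <<'E'
from h import *
st(); y=np.degrees(CAB[2]); plan([wp(-96,88,.205,y)])
E
```

```text
tcp [0.5081 0.1157 0.3491] cab [-94.3  86.7 349.1] yaw -4.97 F [-0.2  0.1 -0.3] w 0.007 gf 0.0 t 51.6333 j6 54.4
rv [ 0.001  0.002 -0.01 ] d [-0.15 -0.14 12.51] rows>= 3.0
```

Call:
arm_command:
  deltas:
    - [0,0,-0.01,-0.2,-0.1,4,1]
    - [0,0,-0.01,-0.2,-0.1,8,1]
    - [0,0,-0.01,-0.2,-0.1,11,1]
    - [0,0,-0.01,-0.2,-0.1,12.5,1]
    - [0,0,-0.01,-0.2,-0.1,13.3,1]
    - [0,0,-0.01,-0.2,-0.1,14.1,1]
    - [0,0,-0.01,-0.2,-0.1,14.8,1]
    - [0,0,-0.01,-0.2,-0.1,15.3,1]

```text
time_s: 52.3
tcp_pos: [0.5085, 0.1174, 0.1997]
ee_rot: [[0.997, -0.072, 0.007], [-0.072, -0.997, -0.0], [0.007, -0.0, -1.0]]
wrist_force: [-3.4, -3.7, 21.0]
gripper_width: 0.001
gripper_force: 11.2
```

Call:
arm_command:
  deltas:
    - [0,0,0,0,0,0.2,1]
    - [0,0,0,0,0,0.3,1]

```text
time_s: 52.47
tcp_pos: [0.5095, 0.1174, 0.1997]
ee_rot: [[0.997, -0.071, 0.01], [-0.071, -0.997, 0.0], [0.01, -0.001, -1.0]]
wrist_force: [-2.0, -4.4, 19.4]
gripper_width: 0.006
gripper_force: 9.7
```

```bash
python3 - <<'E'
from h import *
st()
E
```

```text
tcp [0.5095 0.1174 0.1997] cab [-93.1  88.5 199.7] yaw -4.06 F [-2.  -4.4 19.4] w 0.006 gf 9.7 t 52.4667 j6 54.8
```

Call:
arm_command:
  deltas:
    - [0,0,0,-0.3,0,0,1]
    - [0,0,0,-0.6,0,0,1]
    - [0,0,0,-0.9,0,0,1]
    - [0,0,0,-1.2,0,0,1]
    - [0,0,0,-1.5,0,0,1]
    - [0,0,0,-1.8,0,0,1]
    - [0,0,0,-1.9,0,0,1]
    - [0,0,0,-1.9,0,0,1]

```text
time_s: 53.13
tcp_pos: [0.491, 0.1189, 0.1999]
ee_rot: [[0.997, -0.071, 0.012], [-0.071, -0.997, 0.001], [0.012, -0.002, -1.0]]
wrist_force: [-0.0, -4.1, 15.0]
gripper_width: 0.003
gripper_force: 7.3
```

```bash
python3 - <<'E'
from h import *
st()
c=shot('wrist','w12'); g=cv2.cvtColor(c['pixels'],cv2.COLOR_BGR2GRAY)
# lip front-top candidates: project for door values at y=0
for d in (30,36,42,48): print(d,proj(c,T((-122+d,20,227),CAB),True).round(1),proj(c,T((-122+d+4,20,227),CAB),True).round(1))
u=int(proj(c,T((-80,20,227),CAB),True)[0]); print(u,g[60:330:3,u].tolist())
E
```

```text
tcp [0.491  0.1189 0.1999] cab [-111.6   88.6  199.9] yaw -4.07 F [-0.  -4.1 15. ] w 0.003 gf 7.3 t 53.1333 j6 53.5
30 [431.5 269.6] [433.2 261.5]
36 [434.  257.3] [435.6 248.9]
42 [436.4 244.7] [438. 236.]
48 [438.8 231.6] [440.3 222.6]
436 [175, 173, 172, 170, 168, 170, 166, 167, 168, 168, 170, 170, 167, 167, 170, 171, 169, 170, 169, 169, 169, 169, 167, 171, 169, 169, 169, 170, 170, 170, 172, 171, 172, 169, 171, 170, 172, 173, 169, 171, 171, 171, 171, 170, 171, 172, 171, 171, 190, 190, 189, 187, 189, 199, 90, 95, 101, 70, 75, 72, 52, 47, 52, 51, 50, 54, 56, 73, 72, 88, 86, 86, 81, 74, 74, 70, 10, 31, 47, 55, 63, 70, 72, 65, 82, 189, 207, 205, 205, 205]
```

```bash
python3 - <<'E'
from h import *
c=load('w12')
for r in (204,221,231,240): print('w12',r,cabc(pt(c,436,r,.227,True)).round(1),cabc(pt(c,436,r,.205,True)).round(1))
c=load('w11'); g=cv2.cvtColor(c['pixels'],cv2.COLOR_BGR2GRAY)
print('cam11',cabc(ray(c,280,210,True)[0]).round(0)); print('cam12',cabc(ray(load('w12'),280,210,True)[0]).round(0))
print(g[170,230:320].tolist())
for u in (237,251,252): print(u,cabc(pt(c,u,170,.227,True)).round(1),cabc(pt(c,u,170,.205,True)).round(1))
# top camera: lip front before/after
t=shot('top','t5'); 
for n in ('t1','t4','t5'):
    q=load(n); g=cv2.cvtColor(q['pixels'],cv2.COLOR_BGR2GRAY); u,v=proj(q,T((-74,-60,227),CAB)).round().astype(int); print(n,u,v,g[v-14:v+16,u].tolist())
E
```

```text
w12 204 [-61.9  23.5 227. ] [-68.3  11.2 205. ]
w12 221 [-69.3  22.2 227. ] [-77.    9.8 205. ]
w12 231 [-73.7  21.4 227. ] [-82.3   8.8 205. ]
w12 240 [-77.8  20.6 227. ] [-87.2   7.9 205. ]
cam11 [-95.   3. 494.]
cam12 [-28.  89. 344.]
[171, 171, 171, 171, 171, 173, 167, 135, 137, 142, 143, 139, 138, 141, 147, 80, 180, 170, 140, 143, 84, 29, 88, 206, 192, 189, 190, 189, 189, 189, 189, 188, 188, 189, 190, 189, 189, 189, 189, 189, 190, 190, 187, 188, 188, 188, 188, 189, 190, 191, 190, 189, 190, 188, 190, 189, 189, 189, 191, 190, 191, 192, 190, 193, 199, 168, 87, 96, 101, 98, 101, 94, 78, 77, 76, 67, 120, 181, 191, 187, 187, 186, 189, 188, 188, 188, 187, 189, 187, 186]
237 [-62.   55.7 227. ] [-59.3  60.1 205. ]
251 [-73.8  55.7 227. ] [-72.1  60.1 205. ]
252 [-74.7  55.7 227. ] [-73.   60.1 205. ]
t1 303 194 [169, 169, 170, 171, 172, 172, 172, 171, 171, 172, 173, 162, 122, 116, 125, 134, 141, 146, 150, 153, 157, 159, 162, 165, 167, 167, 169, 170, 172, 173]
t4 303 194 [153, 153, 154, 154, 154, 154, 154, 154, 154, 154, 157, 160, 159, 139, 87, 72, 77, 116, 123, 123, 124, 127, 138, 142, 141, 140, 142, 143, 143, 143]
t5 303 194 [154, 153, 154, 154, 155, 154, 154, 154, 154, 155, 155, 155, 154, 153, 152, 152, 156, 160, 160, 159, 102, 72, 77, 118, 126, 125, 127, 139, 143, 144]
```

The top camera shows the lip 6 px (about 16 mm) nearer the robot, so the drag worked and the door is at about 32 mm. I'll release straight up and check that the door stays.

Call:
arm_command:
  deltas:
    - [0,0,0,0.1,0,-1,1]
    - [0,0,0,0.1,0,-3,1]
    - [0,0,0,0.1,0,-7,1]
    - [0,0,0,1,3,-11,1]
    - [0,0,0,4,5,-13,1]
    - [0,0,0,8,5,-13,1]
    - [0,0,0,10.5,5,-13,1]
    - [0,0,0,10.5,5,-13,1]

```text
time_s: 53.9
tcp_pos: [0.5924, 0.0607, 0.3239]
ee_rot: [[0.997, -0.076, 0.003], [-0.076, -0.997, 0.001], [0.003, -0.001, -1.0]]
wrist_force: [0.3, 0.2, -1.3]
gripper_width: 0.003
gripper_force: 0.0
```

```bash
python3 - <<'E'
from h import *
st(); y=np.degrees(CAB[2]); plan([wp(-30,40,.213,y)])
t=shot('top','t6')
for n in ('t4','t5','t6'):
  for yy in (-60,-90):
    q=load(n); g=cv2.cvtColor(q['pixels'],cv2.COLOR_BGR2GRAY); u,v=proj(q,T((-74,yy,227),CAB)).round().astype(int); print(n,u,v,g[v-14:v+24,u].tolist())
E
```

```text
tcp [0.5924 0.0607 0.3239] cab [ -6.   38.4 323.9] yaw -4.35 F [ 0.3  0.2 -1.3] w 0.003 gf 0.0 t 53.9 j6 64.2
rv [-0.001 -0.003  0.001] d [-2.43 -0.15  9.19] rows>= 2.3
t4 303 194 [153, 153, 154, 154, 154, 154, 154, 154, 154, 154, 157, 160, 159, 139, 87, 72, 77, 116, 123, 123, 124, 127, 138, 142, 141, 140, 142, 143, 143, 143, 106, 87, 130, 162, 174, 176, 175, 175]
t4 314 194 [153, 153, 154, 154, 154, 154, 155, 155, 154, 154, 155, 160, 161, 161, 117, 74, 77, 106, 124, 125, 126, 128, 140, 143, 144, 143, 142, 144, 145, 145, 135, 102, 88, 107, 165, 176, 175, 175]
t5 303 194 [154, 153, 154, 154, 155, 154, 154, 154, 154, 155, 155, 155, 154, 153, 152, 152, 156, 160, 160, 159, 102, 72, 77, 118, 126, 125, 127, 139, 143, 144, 107, 89, 130, 163, 174, 176, 176, 176]
t5 314 194 [154, 154, 154, 155, 154, 154, 155, 155, 154, 154, 155, 155, 155, 153, 153, 152, 152, 160, 163, 162, 146, 93, 75, 119, 128, 127, 127, 128, 142, 145, 135, 102, 88, 107, 166, 176, 176, 176]
t6 303 194 [154, 154, 154, 155, 155, 154, 155, 155, 155, 155, 155, 155, 155, 153, 153, 154, 159, 161, 159, 125, 81, 77, 118, 126, 127, 125, 127, 141, 144, 144, 106, 88, 131, 163, 174, 176, 176, 176]
t6 314 194 [155, 154, 154, 155, 155, 155, 155, 156, 155, 155, 156, 155, 155, 154, 153, 152, 156, 162, 163, 163, 114, 74, 78, 119, 129, 127, 127, 134, 143, 145, 135, 103, 88, 108, 166, 176, 176, 176]
```

Call:
arm_command:
  deltas:
    - [0,0,0,-2.4,-0.1,3,1]
    - [0,0,0,-2.4,-0.1,6,1]
    - [0,0,0,-2.4,-0.1,8.5,1]
    - [0,0,0,-2.4,-0.1,9.2,1]
    - [0,0,0,-2.4,-0.1,9.2,1]

```text
time_s: 54.37
tcp_pos: [0.5627, 0.064, 0.2309]
ee_rot: [[0.997, -0.072, -0.003], [-0.072, -0.997, -0.001], [-0.003, 0.001, -1.0]]
wrist_force: [-0.9, 0.0, 0.3]
gripper_width: 0.002
gripper_force: 0.0
```

Call:
arm_command:
  deltas:
    - [0,0,0,-1,0,0,1]
    - [0,0,0,-2,0,0,1]
    - [0,0,0,-3,0,0,1]
    - [0,0,0,-4,0,0,1]
    - [0,0,0,-5,0,0,1]
    - [0,0,0,-5.5,0,0,1]
    - [0,0,0,-6,0,0,1]
    - [0,0,0,-6,0,0,1]

```text
time_s: 55.03
tcp_pos: [0.5035, 0.0686, 0.2328]
ee_rot: [[0.997, -0.072, 0.001], [-0.072, -0.997, 0.001], [0.001, -0.001, -1.0]]
wrist_force: [0.2, 0.7, 0.2]
gripper_width: 0.006
gripper_force: 0.1
```

```bash
python3 - <<'E'
from h import *
st()
E
```

```text
tcp [0.5035 0.0686 0.2328] cab [-95.3  39.4 232.8] yaw -4.11 F [0.2 0.7 0.2] w 0.006 gf 0.1 t 55.0333 j6 59.8
```

Call:
arm_command:
  deltas:
    - [0,0,0,-0.4,0,0,1]
    - [0,0,0,-0.8,0,0,1]
    - [0,0,0,-1.2,0,0,1]
    - [0,0,0,-1.5,0,0,1]
    - [0,0,0,-1.5,0,0,1]

```text
time_s: 55.45
tcp_pos: [0.4904, 0.0697, 0.2322]
ee_rot: [[0.997, -0.072, 0.004], [-0.072, -0.997, 0.001], [0.004, -0.001, -1.0]]
wrist_force: [6.8, -1.1, -1.1]
gripper_width: 0.008
gripper_force: 3.0
```

Call:
arm_command:
  deltas:
    - [0,0,0,-0.3,0,0,1]
    - [0,0,0,-0.6,0,0,1]
    - [0,0,0,-0.6,0,0,1]

```text
time_s: 55.7
tcp_pos: [0.49, 0.0699, 0.2325]
ee_rot: [[0.997, -0.071, 0.016], [-0.071, -0.997, 0.0], [0.016, -0.002, -1.0]]
wrist_force: [23.1, -8.4, -12.6]
gripper_width: 0.006
gripper_force: 11.8
```

```bash
python3 - <<'E'
from h import *
st()
E
```

```text
tcp [0.49   0.0699 0.2325] cab [-108.9   39.7  232.5] yaw -4.06 F [ 23.1  -8.4 -12.6] w 0.006 gf 11.8 t 55.7 j6 58.5
```

Call:
arm_command:
  deltas:
    - [0,0,0,1.5,0,0,1]
    - [0,0,0,3,0,-1,1]
    - [0,0,0,3,0,-5,1]
    - [0,0,0,3,0,-9,1]
    - [0,0,0,0,-4,-13,1]
    - [0,0,0,-3,-8,-13,1]
    - [0,0,0,-6,-12,-13,1]
    - [0,0,0,-9,-15,-13,1]

```text
time_s: 56.37
tcp_pos: [0.4243, 0.1984, 0.3609]
ee_rot: [[0.997, -0.074, -0.002], [-0.074, -0.997, -0.0], [-0.002, 0.0, -1.0]]
wrist_force: [-0.2, 0.8, -1.1]
gripper_width: 0.008
gripper_force: 0.0
```

Call:
arm_command:
  deltas:
    - [0,0,0,-4,-4,0,1]
    - [0,0,0,-8,-8,0,1]
    - [0,0,0,-8,-12,0,1]
    - [0,0,0,-8,-16,0,1]
    - [0,0,0,-8,-16,0,1]
    - [0,0,0,-8,-16,0,1]

```text
time_s: 56.87
tcp_pos: [0.3561, 0.3659, 0.3585]
ee_rot: [[0.998, -0.068, -0.003], [-0.068, -0.998, -0.004], [-0.003, 0.004, -1.0]]
wrist_force: [0.3, -0.4, -0.6]
gripper_width: 0.002
gripper_force: 0.0
```

```bash
python3 - <<'E'
from h import *
st(); t=shot('top','t7'); s=shot('scene','s7')
for yy in (-60,-90,0):
  for n in ('top0','t7'):
    q=load(n); g=cv2.cvtColor(q['pixels'],cv2.COLOR_BGR2GRAY); u,v=proj(q,T((-122,yy,227),CAB)).round().astype(int); print(n,yy,g[v-10:v+12,u].tolist())
for n,z in (('top0','t7'),('scene0','s7')):
    a=load(n)['pixels'];b=load(z)['pixels']; d=cv2.GaussianBlur(cv2.absdiff(a,b).max(2),(5,5),0)>45
    k,l,stt,cc=cv2.connectedComponentsWithStats(d.astype(np.uint8))
    print(z,[(tuple(x[:4]),int(x[4])) for x in stt[1:] if x[4]>15])
E
```

```text
tcp [0.3561 0.3659 0.3585] cab [-265.   324.6  358.5] yaw -3.92 F [ 0.3 -0.4 -0.6] w 0.002 gf 0.0 t 56.8667 j6 22.1
top0 -60 [148, 148, 149, 148, 149, 156, 158, 157, 127, 81, 82, 85, 155, 171, 172, 172, 172, 172, 172, 172, 172, 172]
t7 -60 [152, 153, 153, 153, 152, 153, 154, 160, 162, 161, 140, 91, 150, 174, 177, 177, 177, 177, 177, 176, 177, 177]
top0 -90 [148, 148, 148, 148, 154, 160, 160, 160, 107, 76, 83, 105, 162, 172, 172, 172, 173, 173, 172, 172, 172, 173]
t7 -90 [153, 153, 153, 153, 153, 153, 157, 164, 164, 164, 116, 81, 158, 176, 177, 177, 177, 177, 177, 177, 177, 177]
top0 0 [148, 148, 148, 148, 151, 155, 156, 154, 106, 77, 84, 105, 162, 172, 172, 172, 172, 172, 172, 172, 172, 172]
t7 0 [153, 153, 153, 153, 153, 153, 155, 159, 160, 159, 113, 82, 161, 176, 176, 177, 177, 177, 176, 176, 176, 177]
t7 [((np.int32(383), np.int32(168), np.int32(7), np.int32(8)), 21), ((np.int32(242), np.int32(206), np.int32(79), np.int32(8)), 247), ((np.int32(54), np.int32(215), np.int32(58), np.int32(79)), 1411), ((np.int32(112), np.int32(219), np.int32(110), np.int32(105)), 4361), ((np.int32(18
[... 2166 characters left out ...]
np.int32(132), np.int32(15), np.int32(13)), 88), ((np.int32(107), np.int32(136), np.int32(12), np.int32(9)), 43), ((np.int32(115), np.int32(138), np.int32(14), np.int32(17)), 138), ((np.int32(290), np.int32(147), np.int32(20), np.int32(10)), 77), ((np.int32(96), np.int32(152), np.int32(14), np.int32(16)), 118), ((np.int32(116), np.int32(159), np.int32(7), np.int32(5)), 17), ((np.int32(237), np.int32(158), np.int32(52), np.int32(55)), 160), ((np.int32(168), np.int32(168), np.int32(4), np.int32(6)), 19), ((np.int32(133), np.int32(184), np.int32(10), np.int32(6)), 38), ((np.int32(361), np.int32(184), np.int32(6), np.int32(4)), 17), ((np.int32(256), np.int32(363), np.int32(7), np.int32(8)), 27)]
```

```bash
python3 -c "
from h import *
print(finish_job())"
```

```text
the job is handed in; nothing more can be done
None
```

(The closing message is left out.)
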